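# Change the carving bench over from gouge work to sanding

### The arm

A 6-joint arm with a two-finger parallel gripper is mounted at the origin on the work surface. World frame = base frame: x ahead of the robot, y to its left, z up, the work surface at z = 0. Lengths are in mm, angles in rad, forces in N, time in s.
With the tool pointing down it reaches from about 350 to 775 mm from the base axis. Payload 7.3 kg.
Tool frame: the origin (TCP) lies midway between the tips of the shut fingers; the grasp point (between the pads) lies 19 mm behind it; x points along the fingers, y is the direction in which the jaws open and shut, and the axes are right-handed (so a half turn about x gives the same grasp; the last joint's range is limited). The gripper opens to 92 mm and grips with 3 to 60 N. Pads are 19 mm wide; open, the fingers measure 130 mm over their backs; the gripper's body (75 mm by 190 mm) begins 47 mm behind the grasp point.
Start: joints at [-1.247, 0.342, 1.524, -0, 1.275, -0.146], TCP at [237.697, -468.132, 206.041] pointing down, gripper open.
Joint ranges: [-2.53, 2.53], [-0.77, 2.02], [0.04, 2.7], [-1, 4.14], [0.28, 2.66], [-3.11, 3.11]. Speed limits (rad/s): [2.57, 2.57, 3.14, 3.14, 3.14, 3.14].

### API

Orientations are given as [roll, pitch, yaw] about the fixed x, y, z axes, in that order (R = Rz(yaw) Ry(pitch) Rx(roll)).
In Python, from plant import bot gives the robot as it stands. The module is installed in compiled form; this text tells all that it offers.
- The arm moves only by the shell command python3 -m handwheel 'ROWS' [OPENING]. ROWS is JSON, a list that holds one entry, the list of rows, each a list of 4 numbers: the shift along the tool's x, y, z in cm, then the turn about the tool's x in rad. A call has 1 to 8 rows; each row shifts and turns the commanded pose from where the row before left it, along the tool's axes as they then stand; what a row does not reach is not made up. A row lasts 1/12 s, in which the tool goes at most 41.7 mm and 7.16 degrees, less where a joint would pass 70% of its speed; a pose out of reach is approached as far as the arm can. A call is refused whole if a number of a shift passes 4.17 or a number of a turn 0.125, either way. A call with a gripper value outside its range is refused whole. OPENING is the opening, from 0 (shut) to 1 (fully open), set as the call begins (- or left out, the last holds). The fingers move at their own pace and stop on an object; the grip force is fixed at half the most. Time passes only in rows, so rows that do not move let the fingers close. It gives the time, the measured TCP pose, the force and the opening at its end, in the units of the state.
- bot.get_obs(): the state, without advancing time (a new reading comes with each control period).
- bot.capture(name): name is "scene" or "top"; returns (picture, depth): 420x560x3 uint8, red, green, blue; 420x560 float32, mm along the optical axis (not along the pixel's ray), 0 where there is no reading.
- bot.camera_model(name): a dict with "fx", "fy", "cx", "cy" (pixels), "position" and "rotation" of the camera in the world. Camera axes: x right, y down, z forward; pixel columns grow to the right and rows downward; lengths in mm; the calibration is good to about 2 mm. A picture is of the moment at which its call begins. camera_model takes no time and is no camera call.
- bot.close_job(): hands the job in, once; it reports no verdict.
Trained networks look in the newest picture that a camera, given by its name, has taken for a name from the list of things; names that differ only in an ending like _2 or _b are one class to them, and where a whole thing is asked for, a point or a joint stands for the part that bears it (a point fixed in the world has none). Each returns a list of dicts, best first, with "conf" (0 to 1); they miss things now and then, are a little off and sometimes report something else, mostly with a low value. They report only what shows in the picture. A call takes as long as a camera call. They do not tell look-alikes from the thing itself.
- bot.find_in(camera, label): "bbox" ([left, top, width, height] in pixels, round what is visible of it).
- bot.spot_point(camera, label): "point" ([column, row] in pixels: a listed point, or the origin of a listed thing).
The state is a dict: "time": time; "joint_positions": joint angles; "dq": joint speeds; "tau": joint torques, N m; "tool_pos": TCP position; "tcp_rot": TCP orientation; "contact_force": force on the tool from outside, world axes, zero at the start; "moment": the same for the moment, N m; "grip_width": finger opening in mm.
Only numpy, scipy, OpenCV 4.12 (cv2) and the standard library are available. Lean on these libraries where they do the work, as an engineer would, in place of code of your own. Each camera call takes 0.05 s, during which the arm holds its last target.

### The job

The carving of this side of the wooden last is done and it is to be sanded from another side. First lay every loose gouge in the open tool case and press the lid shut until its clip snaps; then pull the swivel's red plunger up and twist it so that it stays out, turn the swivel a quarter turn anticlockwise seen from above, to the yellow mark, and twist the plunger back so that its pin drops fully home in that notch. Last of all flip the dust extractor's toggle over to on, and leave the mallet, the oil bottle and the sanding block standing where they are.

Things in the scene. Friction and masses are not known exactly. Their poses are not given: they have to be found in the camera images.
- swivel_base: Fixed green swivel base, round, 210 mm across. Origin on the bench on the vertical swivel axis, z up. A steel plate 200 mm across (top 42 mm above the bench) turns on it and carries a wooden shoe last in cheeks (none of it over 102 mm). The locking plunger's vertical axis is 87 mm from the swivel axis along the base's own +y, on a bracket over the plate's rim.
- swivel (a joint): Turn of the swivel plate, rad, 0 at the start, positive anticlockwise from above; stops at +-1.75. The wanted notch is under the plunger at 1.571; the pin has about 0.02 rad of play in a notch and drops in by itself if within about 0.04. The plate turns stiffly (about 3 N at the handle) and stays where left. Locked while the pin is in a notch.
- handle (a point): Centre of the upright black round turning handle on the swivel plate: 20 mm across, from 42 to 112 mm above the bench (this point at 77), 82 mm from the swivel axis; moves with the plate. At the start it is in the direction of the base's own -x,-y diagonal (225 degrees), after the quarter turn on its +x,-y diagonal.
- plunger_grip (a point): Centre of the plunger's red grip bar: 52 mm long, 13 mm wide, 20 mm high, on the plunger's vertical axis. Own x axis along the bar, z up. 120 mm above the bench with the pin home; rises and turns with the plunger. The steel sleeve below it ends 95 mm above the bench, the bracket at 70 mm.
- plunger (a joint): Pull of the plunger, m, up. 0: pin home, 10 mm deep in a notch. Pull needed: 10 N at 0, 15 N at 0.017 (upper stop). At 0.014 or more the cross pin is clear of its slot and it can be twisted; twisted and let go it rests at about 0.0125. Twisted back it springs down to 0 over a notch; otherwise its pin rides on the plate at 0.010 until a notch comes under it.
- twist (a joint): Twist of the grip bar, rad, positive anticlockwise from above, from 0 (bar along the base's x axis, cross pin over its slot) to 1.35 (stop). Turns only when pulled up, easily; beyond about 0.8 it safely stays out.
- case: Fixed open wooden tool case, outside 252 mm (its x) by 168 mm (its y) by 50 mm high, walls and floor 6 mm, blue lining. Origin under the centre of its bottom, z up. Lid hinged along its +y top edge, leaning back open at the start. Room inside for four gouges side by side, each along the case's y axis, 54 mm apart along its x.
- lid (a joint): Angle of the lid, rad: 0 shut, 1.6 to 1.8 at the start (standing open), stop at 1.85. A stiff hinge keeps it wherever it is left (up to 4 N at its edge to move it). From about 0.07 rad the spring clip at the middle of the front edge must be pressed over the case's nose with some 6 to 10 N on the front edge; it then snaps to 0 and stays.
- lid_edge (a point): Middle of the lid's free front edge, half-way through its thickness (lid 252 by 168 by 10 mm); moves with the lid. Shut, it is 55 mm above the bench over the case's -y wall.
- lid_hinge (a point): Middle of the lid's hinge line, which runs along the case's x axis at its +y top edge, 50 mm above the bench; the lid's underside passes through it.
- gouge1_grip (a point): Grip point of a carving gouge lying on the bench: in the middle of its thick octagonal wooden handle (26 mm across flats, 82 mm long, medium brown), half-way up, 13 mm above what it lies on. Its own x axis points along the tool to the steel blade. The whole tool is 140 mm long: from this point 52 mm back to the handle's end and 88 mm ahead to the blade's tip; about 75 g. Any of the four may be absent.
- gouge2_grip (a point): The same for a gouge with a dark brown handle.
- gouge3_grip (a point): The same for a gouge with a reddish handle.
- gouge4_grip (a point): The same for a gouge with a pale handle.
- switch_box: Fixed grey switch box of the dust extractor with a yellow face on top, 85 mm (its x) by 110 mm (its y) by 53 mm high. Origin under its centre. A toggle lever stands on the middle of its face. A red lamp marks the off side (-x), a green lamp the on side (+x).
- toggle (a joint): Toggle lever, rad: 0 off, leaning to the box's -x side (towards the robot); 0.84 on, leaning to its +x side. Over-centre spring: it has to be pushed past upright (0.42) with about 6 N at its tip, then snaps over by itself.
- toggle_tip (a point): Centre of the 18 mm black ball at the toggle's tip, 46 mm from its pivot, which lies on the box's vertical axis 52 mm above the bench. Off: 19 mm to the -x side and 94 mm above the bench.
- mallet: Round wooden carver's mallet standing on its head, 92 mm across, 204 mm tall; not part of the job. Origin under its centre.
- oil: Amber oil bottle, 60 mm across, 150 mm tall; not part of the job. Origin under its centre.
- sander: Cork sanding block, 80 by 52 by 32 mm, lying flat; not part of the job. Origin under its centre.
- yellow_mark (a point): Yellow paint mark on top of the swivel plate, 22 by 13 mm, its centre 60 mm from the axis; it points to the rim notch wanted next. The rim has eight radial notches 11 mm wide, 45 degrees apart. At the start the mark lies along the base's +x; it must come to the plunger, along the base's +y.
There are look-alikes about, which are no part of the job. Of the things shaped like the switch_box, the grey one is meant.

How it is judged:
By the outcome, as a careful person would: the job done as asked, in the order asked, and still so for the second after the job is handed in, with the robot touching nothing.
Of gouge1, gouge2, gouge3, gouge4 only 2 to 4 are there at a start; the rules pass over those that are not, and their reading is None.
At some moment in a run one of gouge1, gouge2, gouge3, gouge4 may be knocked a few centimetres aside while the robot is not near it.
Once in a run the grip may slacken for a moment while it holds something.
It also fails if it takes over 210 s, if anything falls off the work surface, if the arm or the gripper's body presses on something with over 40 N, if the wrist force passes 120 N, or if a joint passes its speed limit or range.

## Working session

There is one attempt and no reset: what is moved stays moved. The work goes in short steps, Python scripts to look and compute and a shell command to move; the robot and the scene stay as the last step left them, time stands still between calls to the robot, and variables do not carry over. Pictures are saved under pics/ and viewed, and the job is handed in when it is done.

```bash
mkdir -p pics; ls
cat > h.py <<'E'
from plant import bot
import numpy as np, cv2
def snap(cam,name):
    p,d=bot.capture(cam); cv2.imwrite(f'pics/{name}.png',p[:,:,::-1]); np.save(f'pics/{name}.npy',d); return p,d
def world(cam,u,v,d):
    m=bot.camera_model(cam); c=np.array([(u-m['cx'])/m['fx'],(v-m['cy'])/m['fy'],1])*d
    return np.array(m['rotation'])@c+np.array(m['position'])
def onz(cam,u,v,z):
    m=bot.camera_model(cam); r=np.array(m['rotation'])@np.array([(u-m['cx'])/m['fx'],(v-m['cy'])/m['fy'],1]); p=np.array(m['position'])
    return p+r*(z-p[2])/r[2]
def proj(cam,P):
    m=bot.camera_model(cam); c=np.array(m['rotation']).T@(np.array(P)-np.array(m['position'])); return np.array([m['fx']*c[0]/c[2]+m['cx'],m['fy']*c[1]/c[2]+m['cy']])
E
python3 - <<'E'
from h import *
for c in('scene','top'):
    snap(c,c+'0'); print(c,bot.camera_model(c))
print(bot.get_obs())
for l in 'swivel_base handle plunger_grip case lid_edge lid_hinge gouge1_grip gouge2_grip gouge3_grip gouge4_grip switch_box toggle_tip mallet oil sander yellow_mark'.split():
    for c in('top','scene'):
        print(c,l,[(np.round(q['point']).tolist(),round(q['conf'],2)) for q in bot.spot_point(c,l)])
E
```

```text
pics
scene {'fx': 534.3562811373198, 'fy': 534.3562811373198, 'cx': 283.6211461035391, 'cy': 209.05684777421533, 'position': array([1447.56876845,  435.49536538,  960.14808762]), 'rotation': array([-2.2600403 , -0.0142742 ,  2.06596254])}
top {'fx': 453.8195835826209, 'fy': 453.8195835826209, 'cx': 278.43797274967136, 'cy': 206.64956953576433, 'position': array([ 421.73167518,  -56.76199842, 1427.08403252]), 'rotation': array([-3.0667055 ,  0.00991626, -1.59485145])}
{'time': 0.1, 'joint_positions': array([-1.24700009e+00,  3.42643339e-01,  1.52491781e+00, -5.52038003e-06,
        1.27541178e+00, -1.45997265e-01]), 'dq': array([ 0.00142263, -0.00129729, -0.00128163,  0.00217181, -0.00064494,
       -0.00088356]), 'tau': array([ 2.20872971e-03, -4.32002699e+01, -2.44691277e+01,  7.19126081e-02,
        5.26192656e-02, -5.13907594e-05]), 'tool_pos': array([ 237.56144868, -467.73499494,  205.42080932]), 'tcp_rot': array([-1.71296896,  1.56941604,  1.8984188 ]), 'contact_force': array([-0.9261491 ,  0.03054093,  0.67784907]), 'moment': array([-0.00570563,  0.01409101,  0.01301671]), 'gri
[... 938 characters left out ...]
9.0], 0.85), ([339.0, 290.0], 0.74), ([220.0, 276.0], 0.63)]
scene switch_box [([274.0, 285.0], 0.79), ([271.0, 167.0], 0.75), ([383.0, 218.0], 0.71), ([156.0, 267.0], 0.6)]
top toggle_tip [([342.0, 298.0], 0.63), ([356.0, 126.0], 0.55), ([214.0, 286.0], 0.42), ([263.0, 165.0], 0.36)]
scene toggle_tip [([276.0, 250.0], 0.51), ([386.0, 189.0], 0.48), ([272.0, 140.0], 0.44), ([483.0, 240.0], 0.2)]
top mallet [([206.0, 138.0], 0.76)]
scene mallet [([325.0, 334.0], 0.82), ([214.0, 277.0], 0.36)]
top oil [([301.0, 140.0], 0.83)]
scene oil []
top sander [([422.0, 242.0], 0.95)]
scene sander [([171.0, 174.0], 0.95)]
top yellow_mark [([361.0, 223.0], 0.66)]
scene yellow_mark [([212.0, 188.0], 0.86)]
```

```bash
cat >> h.py <<'E'
from scipy.spatial.transform import Rotation as Rn
_cm=bot.camera_model
class _B: pass
def _model(n):
    m=dict(_cm(n)); m['rotation']=Rn.from_euler('xyz',m['rotation']).as_matrix(); return m
def world(cam,u,v,d):
    m=_model(cam); c=np.array([(u-m['cx'])/m['fx'],(v-m['cy'])/m['fy'],1])*d
    return m['rotation']@c+m['position']
def onz(cam,u,v,z):
    m=_model(cam); r=m['rotation']@np.array([(u-m['cx'])/m['fx'],(v-m['cy'])/m['fy'],1]); p=m['position']
    return p+r*(z-p[2])/r[2]
def proj(cam,P):
    m=_model(cam); c=m['rotation'].T@(np.array(P)-m['position']); return np.array([m['fx']*c[0]/c[2]+m['cx'],m['fy']*c[1]/c[2]+m['cy']])
def crop(name,u0,v0,u1,v1,s):
    im=cv2.imread(f'pics/{name}.png')[v0:v1,u0:u1]; n=f'pics/{name}_c{u0}_{v0}_{s}.png'
    cv2.imwrite(n,cv2.resize(im,None,fx=s,fy=s,interpolation=cv2.INTER_CUBIC)); return n
def cloud(cam,d):
    m=_model(cam); v,u=np.mgrid[:420,:560]; c=np.stack([(u-m['cx'])/m['fx'],(v-m['cy'])/m['fy'],np.ones(u.shape)],-1)*d[...,None]
    return c@m['rotation'].T+m['position']
E
python3 - <<'E'
from h import *
print(crop('top0',80,80,460,360,2)); print(crop('scene0',80,80,520,400,1.8))
for n,u,v in[('top',352,204),('scene',204,213)]: print(onz(n,u,v,0))
E
```

```text
pics/top0_c80_80_2.png
pics/scene0_c80_80_1.8.png
[ 531.73778678 -277.04446498    0.        ]
[ 5.39997198e+02 -2.91670928e+02  1.13686838e-13]
```

View pics/top0_c80_80_2.png

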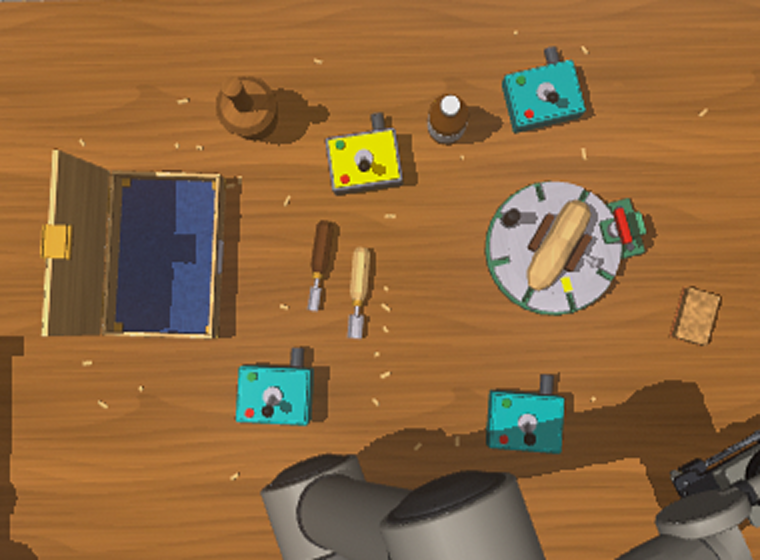

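View pics/scene0.png

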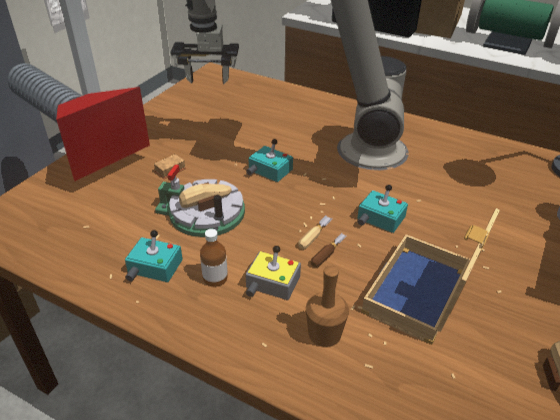

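Run:
```python
from h import *
im=cv2.imread('pics/top0.png'); d=np.load('pics/top0.npy'); W=cloud('top',d)
Z=W[...,2]
def pr(*a): print(*[np.round(x,1) if isinstance(x,(np.ndarray,float)) else x for x in a])
print('bench z',np.median(Z[140:180,230:250]))
# plate
m=np.zeros(Z.shape,bool); m[165:240,315:400]=1
pm=m&(abs(Z-42)<5); P=W[pm]
(c,r)=cv2.minEnclosingCircle(P[:,:2].astype(np.float32)); pr('plate',np.array(c),r,np.median(Z[pm]),P[:,:2].min(0),P[:,:2].max(0))
hsv=cv2.cvtColor(im,cv2.COLOR_BGR2HSV)
def col(mask,name,z=None):
    n,l,s,ce=cv2.connectedComponentsWithStats(mask.astype(np.uint8))
    for i in range(1,n):
        if s[i,4]>12:
            Q=W[l==i]; p=Q.mean(0); rect=cv2.minAreaRect(Q[:,:2].astype(np.float32)); pr(name,ce[i],s[i,4],'mean',p,'zmed',np.median(Q[:,2]),'rect',np.array(rect[0]),np.array(rect[1]),rect[2])
H,S,V=[hsv[...,i] for i in range(3)]
red=((H<6)|(H>174))&(S>150)&(V>90); red[:, :300]=0; col(red,'red')
ye=(H>24)&(H<34)&(S>170)&(V>120); col(ye,'yellow')
# case rim
cm=np.zeros(Z.shape,bool); cm[150:260,110:210]=1
rim=cm&(abs(Z-50)<5); Q=W[rim]; rect=cv2.minAreaRect(Q[:,:2].astype(np.float32)); pr('rim',rim.sum(),np.array(rect[0]),np.array(rect[1]),rect[2]); pr(cv2.boxPoints(rect))
lm=np.zeros(Z.shape,bool); lm[150:255,95:150]=1; lm&=(Z>70); Q=W[lm]; pr('lid',lm.sum(),Q.min(0),Q.max(0))
pr('lidtop',W[lm&(Z>Q[:,2].max()-15)].mean(0))
# gouges
gm=np.zeros(Z.shape,bool); gm[185:255,230:270]=1; gm&=(Z>5)&(Z<40); col(gm,'gouge')
# other
tm=np.zeros(Z.shape,bool); tm[130:180,240:290]=1; tm&=Z>70; col(tm,'toggle')
for nm,b in dict(mallet=(110,155,185,225),oil=(120,155,290,320),sander=(220,255,412,445)).items():
    q=np.zeros(Z.shape,bool); q[b[0]:b[1],b[2]:b[3]]=1; q&=Z>15; col(q,nm)
```

```text
bench z 0.6311282534762768
plate [ 533.9 -298.3] 111.2 42.1 [ 433.2 -409.1] [ 630.5 -187.5]
red [344.  136.5] 16 mean [ 735.2 -251.5   55.9] zmed 55.8 rect [ 734.6 -250.8] [11.  10.4] 46.5
red [507.7 200.2] 5727 mean [ 515.7 -660.2  209.9] zmed 221.0 rect [ 502.7 -444.5] [240.1 789.1] 6.7
red [390.9 192.5] 93 mean [ 552.3 -369.9  128.1] zmed 129.0 rect [ 552.3 -371. ] [50.1 13.7] 12.2
red [331.5 299.3] 14 mean [ 244.2 -197.1   56.2] zmed 55.9 rect [ 243.4 -197. ] [9.6 9.7] 85.6
yellow [262.1 158.9] 646 mean [670.5   0.7  65.8] zmed 53.0 rect [564.2 -11.4] [294.3  98.6] 7.4
yellow [362.9 221.8] 25 mean [ 473.4 -301.5   42.9] zmed 42.9 rect [ 473.1 -301.8] [18.9 11.1] 7.6
rim 593 [535.1 316. ] [173.3 252.6] 86.5
[[403.8 237.2]
 [656.  222. ]
 [666.4 394.9]
 [414.3 410.1]]
lid 2471 [414.4 -56.8  70.1] [ 666.1  430.7 1427.1]
lidtop [ 421.7  -56.8 1427.1]
gouge [239.7 209.2] 318 mean [522.5  75.4  20.2] zmed 21.3 rect [515.9  78.8] [ 29.5 144.2] 76.6
gouge [258.9 224.7] 332 mean [472.9  16.6  20. ] zmed 20.6 rect [469.2  16.5] [ 29.2 137.3] 87.3
toggle [261.7 162.3] 32 mean [6.546e+02 5.000e-01 9.830e+01] zmed 99.9 rect [657.9   0.8] [14.8 23. ] 88.3
mallet [203.1 133.1] 793 mean [742.3 170.  114.6] zmed 98.1 rect [616.9  56.8] [442.6  89.7] 41.7
oil [303.4 138.9] 404 mean [ 716.7 -123.8  118.3] zmed 102.7 rect [ 588.1 -108.1] [ 59.  343.2] 82.6
sander [427.8 237.7] 467 mean [ 420.2 -493.6   51.9] zmed 31.4 rect [ 440.1 -298.1] [476.5  85. ] 84.2
```

```bash
cat >> h.py <<'E'
def tool():
    o=bot.get_obs(); R=Rn.from_euler('xyz',o['tcp_rot']).as_matrix(); return np.array(o['tool_pos']),R,o
def ang(v): return np.degrees(np.arctan2(v[1],v[0]))
def st():
    p,R,o=tool(); print('t%.1f'%o['time'],'tcp',np.round(p,1),'xdir',np.round(R[:,0],3),'jaw ang %.1f'%ang(R[:,1]),'z ang %.1f'%ang(R[:,2]),'F',np.round(o['contact_force'],1),'w %.1f'%o['grip_width'],'q6 %.2f q1 %.2f'%(o['joint_positions'][5],o['joint_positions'][0]))
def go(target,jaw=None):
    """tool-frame shift (cm) to target; turn about tool x (rad) to bring jaw dir to world angle deg (mod 180)"""
    p,R,o=tool(); s=R.T@(np.array(target)-p)/10; print('shift cm',np.round(s,2),'len mm %.0f'%(np.linalg.norm(s)*10))
    if jaw is not None:
        a=(jaw-ang(R[:,1])+90)%180-90
        # turn +t about tool x (down) rotates clockwise seen from above
        print('turn rad about tool x: %.3f'%(-np.radians(a)),'(alt %.3f)'%(-np.radians(a)+(np.pi if a>0 else -np.pi)))
def gouge(cam='top',n='x',take=True,box=None):
    im,d=snap(cam,n) if take else (cv2.imread(f'pics/{n}.png')[:,:,::-1],np.load(f'pics/{n}.npy'))
    W=cloud(cam,d); Z=W[...,2]; X=W[...,0]; Y=W[...,1]
    b=box or (350,700,-60,160)
    m=(Z>6)&(Z<40)&(X>b[0])&(X<b[1])&(Y>b[2])&(Y<b[3])
    k,l,s,c=cv2.connectedComponentsWithStats(m.astype(np.uint8))
    for i in range(1,k):
        if s[i,4]<80: continue
        q=l==i; P=W[q][:,:2]; C=im[q].astype(float); mu=P.mean(0); vt=np.linalg.svd(P-mu)[2]; a=vt[0]
        zz=W[q][:,2]; t=(P-mu)@a
        if zz[t>0].mean()>zz[t<0].mean(): a=-a; t=-t   # a points to blade (lower)
        n_=np.array([-a[1],a[0]]); h=zz>20; lat=np.median(((P-mu)@n_)[h])
        lo,hi=np.percentile(t,0.5),np.percentile(t,99.5); hs=t[h]
        print('gouge px',np.round(c[i]),'n',s[i,4],'len %.0f'%(hi-lo),'zmax %.1f'%np.percentile(zz,95),'blade ang %.1f'%ang(a),'grip(from tip)',np.round(mu+a*(hi-88)+n_*lat,1),'grip(from end)',np.round(mu+a*(lo+52)+n_*lat,1),'handle mid+11', np.round(mu+a*((hs.min()+hs.max())/2)+n_*lat,1),'col',np.round(np.median(C[h],0)))
E
python3 - <<'E'
from h import *
from scipy.optimize import least_squares
st()
gouge(n='top0',take=False)
d=np.load('pics/top0.npy');W=cloud('top',d);Z=W[...,2]
im=cv2.imread('pics/top0.png'); hsv=cv2.cvtColor(im,cv2.COLOR_BGR2HSV)
# plate edge: for rays, farthest z~42 from guess centre
c0=np.array([534,-289.]); m=(abs(Z-42)<4); P=W[m][:,:2]; r=np.linalg.norm(P-c0,axis=1); P=P[(r<115)]
a=np.degrees(np.arctan2(*(P-c0).T[::-1])); r=np.linalg.norm(P-c0,axis=1); E=[]
for k in range(-180,180,6):
    s=(a>=k)&(a<k+6)
    if s.sum()>3 and not(-110<k<-50): E.append(P[s][r[s].argmax()])
E=np.array(E); f=least_squares(lambda x:np.hypot(*(E-x[:2]).T)-x[2],[*c0,100],loss='soft_l1',f_scale=2); print('plate',f.x)
c=f.x[:2]
ym=W[218:226,359:367][((hsv[218:226,359:367,0]>24)&(hsv[218:226,359:367,0]<34)&(hsv[218:226,359:367,1]>170))].mean(0); print('mark',ym,np.hypot(*(ym[:2]-c)),ang(ym[:2]-c))
H,S,V=hsv[...,0],hsv[...,1],hsv[...,2]
r=((H<6)|(H>174))&(S>150)&(V>90); r[:,:370]=0;r[:,410:]=0
Q=W[r]; Q=Q[Q[:,2]>126]; print('bar',cv2.minAreaRect(Q[:,:2].astype(np.float32)),Q.mean(0),np.hypot(*(Q.mean(0)[:2]-c)),ang(Q.mean(0)[:2]-c))
h=(Z>106)&(Z<118)&(np.hypot(W[...,0]-580,W[...,1]+222)<30); print('handle',W[h].mean(0),h.sum(),ang(W[h].mean(0)[:2]-c),np.hypot(*(W[h].mean(0)[:2]-c)))
# box
y=(H>24)&(H<34)&(S>170)&(V>100)&(abs(Z-53)<4)&(np.hypot(W[...,0]-670,W[...,1])<80); print('box',cv2.minAreaRect(W[y][:,:2].astype(np.float32)))
t=(Z>82)&(Z<110)&(np.hypot(W[...,0]-657,W[...,1])<40); print('tip',W[t].mean(0),W[t].max(0))
for z0,z1 in((195,209),): 
    q=(Z>z0)&(Z<z1)&(W[...,1]<200)&(W[...,1]>100)&(W[...,0]>600); print('mallet',W[q].mean(0))
q=(Z>140)&(Z<155)&(W[...,0]>600)&(W[...,1]<-50); print('oil',W[q].mean(0),q.sum())
# lid
l=(Z>60)&(Z<240)&(W[...,1]>380)&(W[...,0]<700)&(W[...,0]>380); L=W[l]; print('lid',L.min(0),L.max(0))
for a,b in((60,90),(100,130),(140,170),(180,205),(205,240)):
    s=(L[:,2]>a)&(L[:,2]<b)&(abs(L[:,0]-535)<60); print(a,L[s].mean(0),s.sum())
E
```

```text
t1.7 tcp [ 237.7 -468.1  206. ] xdir [ 0. -0. -1.] jaw ang -63.1 z ang -153.1 F [-0.1 -0.  -0.5] w 91.7 q6 -0.15 q1 -1.25
gouge px [240. 209.] n 308 len 138 zmax 29.9 blade ang 169.9 grip(from tip) [532.6  74.1] grip(from end) [530.5  74.4] handle mid+11 [529.8  74.6] col [106.  67.  36.]
gouge px [259. 225.] n 329 len 138 zmax 28.8 blade ang 173.4 grip(from tip) [488.1  15.2] grip(from end) [485.7  15.5] handle mid+11 [474.9  16.8] col [214. 170. 107.]
plate [ 531.94601122 -286.85194814   98.91738257]
mark [ 473.37720245 -301.53516007   42.89938787] 60.3813056585845 -165.92600429680584
bar ((552.3516235351562, -370.91351318359375), (50.053470611572266, 13.357666015625), 14.095220565795898) [ 552.22757621 -370.73332581  129.7322392 ] 86.29847853524521 -76.40740555487594
handle [ 574.16257079 -216.69670409  111.49896852] 35 58.962189586864106 81.877934579588
box ((672.8074340820312, 2.790813446044922), (75.24207305908203, 98.42607879638672), 7.4081220626831055)
tip [6.53221441e+02 2.05888594e-01 1.00787840e+02] [661.67219539   8.3014725  108.4098831 ]
mallet [750.96569506 176.11985811 201.44453106]
oil [ 693.49365371 -304.85493027  148.91837348] 114
lid [414.40717842 384.65171551  60.0691351 ] [666.13013436 657.07401366 238.52205988]
60 [533.77979089 407.94889726  75.03033509] 168
100 [532.58352019 406.11800506 114.86132135] 188
140 [534.03762426 409.35289099 153.93838237] 189
180 [530.96754815 413.3549506  192.82054781] 125
205 [535.97747619 409.96291737 225.60461057] 416
```

Run:
```python
from h import *
go([487,15.4,150],83.4)
d=np.load('pics/top0.npy');W=cloud('top',d);Z=W[...,2]
yaw=np.radians(-3.45); ex=np.array([np.cos(yaw),np.sin(yaw)]); ey=np.array([-ex[1],ex[0]])
P=W.reshape(-1,3); c=np.array([535.1,316]); X=(P[:,:2]-c)@ex; Y=(P[:,:2]-c)@ey; z=P[:,2]
for lab,sel in(('front top',(abs(X)<110)&(abs(X)>40)&(Y<-60)&(abs(z-50)<3)&(Y>-110)),('front nose',(abs(X)<20)&(Y<-60)&(Y>-110)&(abs(z-50)<4)),('rear',(abs(X)<110)&(Y>60)&(Y<100)&(abs(z-50)<3)),('left',(abs(Y)<60)&(X<-100)&(X>-150)&(abs(z-50)<3)),('right',(abs(Y)<60)&(X>100)&(X<150)&(abs(z-50)<3)),('floor',(abs(X)<130)&(abs(Y)<100)&(abs(z-6)<4)),('lining rear',(abs(X)<100)&(Y>50)&(Y<100)&(z>12)&(z<44))):
    print(lab,sel.sum(),'X',np.round(np.percentile(X[sel],[1,50,99]),1),'Y',np.round(np.percentile(Y[sel],[1,10,50,90,99]),1))
for n,u,v in(('top',164,210),('scene',325,250)): print(n,onz(n,u,v,0))
print(onz('top',132,202,50), onz('top',107,202,218))
S=np.load('pics/scene0.npy');W=cloud('scene',S);P=W.reshape(-1,3);X=(P[:,:2]-c)@ex; Y=(P[:,:2]-c)@ey; z=P[:,2]
for lab,sel in(('front top',(abs(X)<110)&(Y<-60)&(abs(z-50)<3)&(Y>-110)),('rear',(abs(X)<110)&(Y>60)&(Y<100)&(abs(z-50)<3)),('left',(abs(Y)<60)&(X<-100)&(X>-150)&(abs(z-50)<3)),('right',(abs(Y)<60)&(X>100)&(X<150)&(abs(z-50)<3)),('lid',(abs(X)<120)&(Y>70)&(Y<140)&(z>100)),('fl',(abs(X)<90)&(abs(Y)<100)&(abs(z-6)<4))):
    print(lab,sel.sum(),'X',np.round(np.percentile(X[sel],[1,50,99]),1),'Y',np.round(np.percentile(Y[sel],[1,10,50,90,99]),1))
```

```text
shift cm [  5.6  -31.83 -44.12] len mm 547
turn rad about tool x: 0.585 (alt -2.557)
front top 68 X [-108.4   -0.4  106.5] Y [-86.1 -84.2 -81.5 -79.1 -77.9]
front nose 28 X [-17.3   4.   19.8] Y [-85.5 -84.1 -81.9 -79.5 -78.3]
rear 137 X [-107.2   -7.7  109.6] Y [75.8 77.4 80.6 84.6 86.4]
left 58 X [-125.6 -123.  -119.9] Y [-59.  -46.8   0.3  45.8  55.6]
right 53 X [119.4 122.5 126.2] Y [-58.4 -45.3  -0.1  48.3  58.8]
floor 2990 X [-119.7   -2.6  118.3] Y [-95.1 -59.3   2.4  62.6  77.7]
lining rear 237 X [-98.7  -0.5  97.1] Y [57.4 75.1 77.5 79.  81.4]
top [527.47038738 316.57032262   0.        ]
scene [509.89438695  66.4751522    0.        ]
[550.69058212 401.35295291  50.        ] [536.63417001 412.76310839 218.        ]
front top 142 X [-103.5    1.   108. ] Y [-83.5 -82.6 -80.  -77.8 -77.1]
rear 158 X [-102.4   13.6  108.9] Y [78.6 78.8 81.4 83.4 84.4]
left 92 X [-126.6 -120.8 -114.2] Y [-55.  -43.    6.6  48.6  57.9]
right 122 X [119.6 124.4 128.7] Y [-58.6 -47.9  -1.9  48.8  59.3]
lid 657 X [-114.7    9.8  116.5] Y [ 71.6  79.4 102.5 108.6 110.8]
fl 3349 X [-88.2   2.3  81.9] Y [-77.4 -62.5   0.8  59.6  72.4]
```

```bash
python3 -m handwheel '[[[0,-2.27,-3.15,0],[0,-2.27,-3.15,0],[0,-2.27,-3.15,0],[0,-2.27,-3.15,0],[0.8,-2.27,-3.15,0],[0.8,-2.27,-3.15,0],[0.8,-2.27,-3.15,0]]]' 0.5
python3 -m handwheel '[[[0.8,-2.27,-3.15,0],[0.8,-2.27,-3.15,0],[0.8,-2.27,-3.15,0],[0.8,-2.27,-3.15,0],[0,-2.27,-3.15,0],[0,-2.27,-3.15,0],[0,-2.27,-3.15,0],[0,0,0,0]]]'
python3 -m handwheel '[[[0,0,0,0.117],[0,0,0,0.117],[0,0,0,0.117],[0,0,0,0.117],[0,0,0,0.117],[0,0,0,0]]]'
python3 - <<'E'
from h import *
st(); go([487,15.4,60],83.4)
E
```

```text
time: 2.28
tool_pos: [362.9, -225.0, 182.1]
tcp_rot: [1.969, 1.57, -0.703]
contact_force: [1.7, 0.1, -0.4]
grip_width: 50.1
time: 2.95
tool_pos: [489.4, 20.3, 150.1]
tcp_rot: [-2.962, 1.568, 0.654]
contact_force: [-0.1, 0.2, 0.9]
grip_width: 45.5
time: 3.45
tool_pos: [487.0, 14.7, 150.0]
tcp_rot: [1.991, 1.571, -1.27]
contact_force: [-0.4, -0.7, 0.0]
grip_width: 46.0
t3.5 tcp [487.   14.7 150. ] xdir [ 0. -0. -1.] jaw ang -96.8 z ang 173.2 F [-0.4 -0.7  0. ] w 46.0 q6 1.56 q1 -0.13
shift cm [ 9.   -0.07  0.01] len mm 90
turn rad about tool x: -0.004 (alt 3.137)
```

```bash
python3 -m handwheel '[[[3,0,0,0],[3,0,0,0],[0,0,0,0]]]'
python3 - <<'E'
from h import *
snap('scene','s1'); snap('top','t1'); print(crop('s1',120,80,520,380,2)); print(crop('t1',80,120,460,400,2))
E
```

```text
time: 3.7
tool_pos: [483.6, 15.1, 85.8]
tcp_rot: [0.002, 1.562, 3.032]
contact_force: [-0.6, 0.5, -0.1]
grip_width: 45.9
pics/s1_c120_80_2.png
pics/t1_c80_120_2.png
```

View pics/s1_c120_80_2.png

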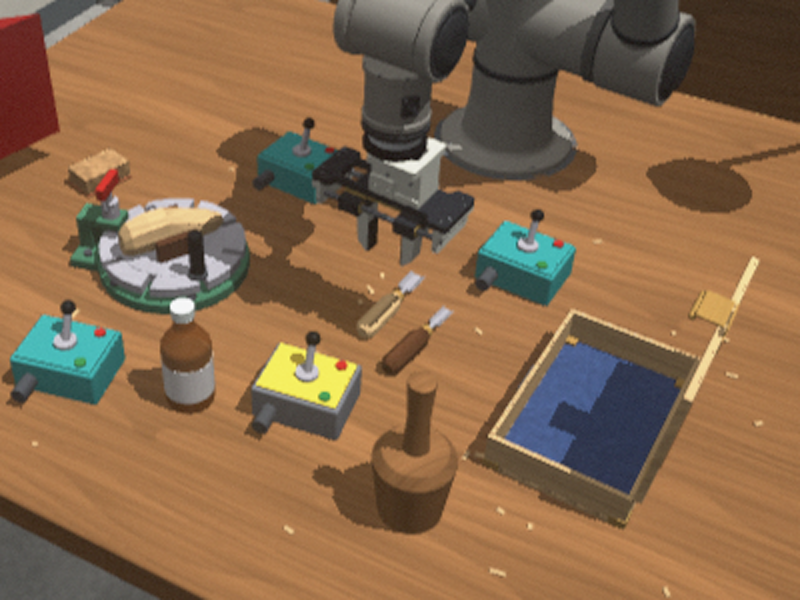

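View pics/t1_c80_120_2.png

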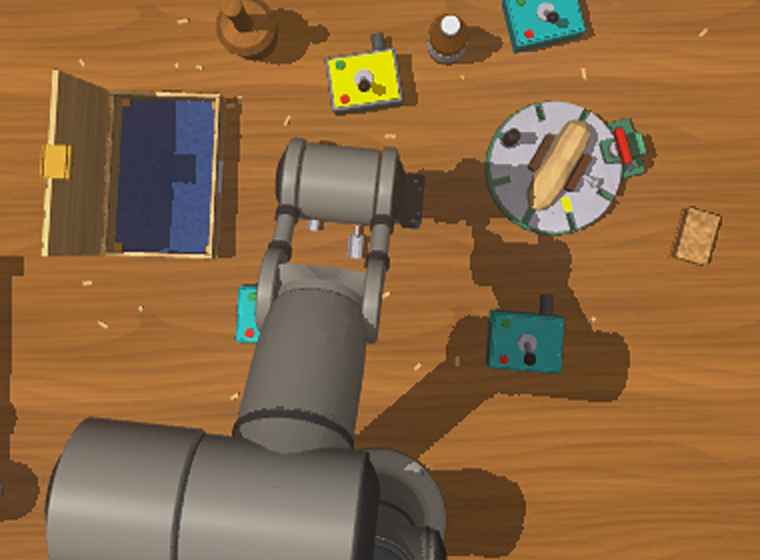

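```bash
python3 -m handwheel '[[[2.5,0,0,0],[2.5,0,0,0],[1.5,0,0,0],[0,0,0,0],[0,0,0,0]]]'
python3 - <<'E'
from h import *
st(); go([486.8,15.4,4],83.4); gouge('scene','s2')
E
```

```text
time: 4.22
tool_pos: [487.9, 14.7, 26.2]
tcp_rot: [3.054, 1.57, -0.202]
contact_force: [0.3, 0.4, 0.3]
grip_width: 45.9
t4.2 tcp [487.9  14.7  26.2] xdir [ 0.001 -0.    -1.   ] jaw ang -96.5 z ang 173.5 F [0.3 0.4 0.3] w 45.9 q6 1.56 q1 -0.13
shift cm [ 2.22 -0.06  0.12] len mm 22
turn rad about tool x: 0.001 (alt -3.141)
gouge px [368. 218.] n 273 len 66 zmax 37.5 blade ang 100.4 grip(from tip) [371.9  72.2] grip(from end) [358.5 145.3] handle mid+11 [362.  126.3] col [48. 76. 74.]
gouge px [309. 238.] n 251 len 83 zmax 27.2 blade ang -7.6 grip(from tip) [454.3  22.7] grip(from end) [510.8  15.2] handle mid+11 [499.   16.7] col [145. 120.  85.]
gouge px [326. 252.] n 372 len 141 zmax 26.9 blade ang 172.2 grip(from tip) [533.3  76.9] grip(from end) [533.8  76.8] handle mid+11 [541.3  75.8] col [110.  74.  49.]
gouge px [295. 281.] n 97 len 70 zmax 38.9 blade ang 7.3 grip(from tip) [610.3  50.7] grip(from end) [680.2  59.6] handle mid+11 [662.6  57.4] col [89. 86. 85.]
```

```bash
python3 -m handwheel '[[[1.1,0,0,0],[1.1,0,0,0],[0,0,0,0]]]'
python3 -m handwheel '[[[0,0,0,0],[0,0,0,0],[0,0,0,0],[0,0,0,0],[0,0,0,0],[0,0,0,0]]]' 0.1
python3 - <<'E'
from h import *
st()
E
```

```text
time: 4.52
tool_pos: [487.4, 14.8, 3.6]
tcp_rot: [3.01, 1.57, -0.246]
contact_force: [-0.6, 0.0, -0.6]
grip_width: 45.7
time: 5.02
tool_pos: [487.4, 15.0, 3.5]
tcp_rot: [-2.939, 1.57, 0.087]
contact_force: [-0.7, 2.2, 7.6]
grip_width: 11.5
t5.0 tcp [487.4  15.    3.5] xdir [ 0.001  0.    -1.   ] jaw ang -96.6 z ang 173.4 F [-0.7  2.2  7.6] w 11.5 q6 1.56 q1 -0.13
```

Run:
```python
from h import *
snap('scene','s3'); print(crop('s3',230,150,370,290,5))
```

```text
pics/s3_c230_150_5.png
```

View pics/s3_c230_150_5.png

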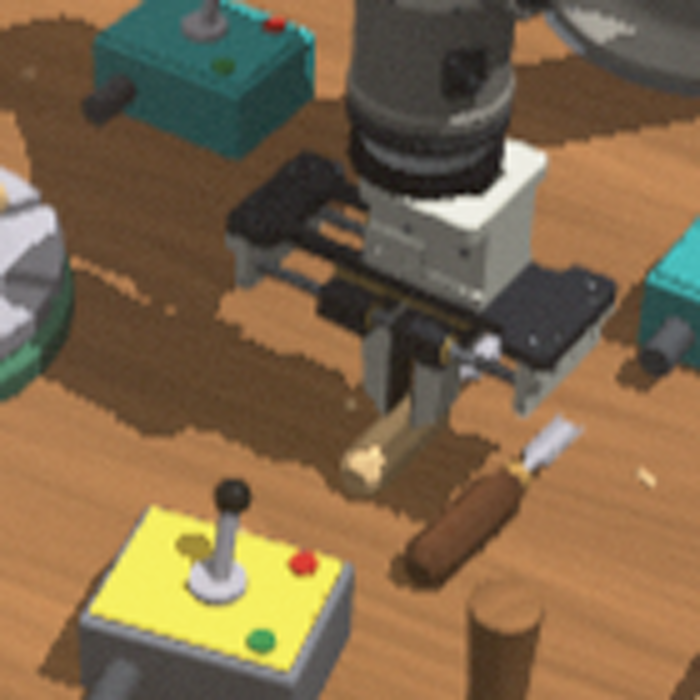

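```bash
python3 -m handwheel '[[[0,0,0,0],[0,0,0,0],[0,0,0,0],[0,0,0,0]]]' 0.5
python3 - <<'E'
from h import *
print(proj('scene',[538.6,9.5,13]),proj('scene',[563,7,13])); st(); snap('scene','s4'); print(crop('s4',230,150,370,290,5))
for cam in('scene',):
  for l in('gouge4_grip','gouge2_grip'): print(l,[(q['point'],q['conf'],onz(cam,*q['point'],13)) for q in bot.spot_point(cam,l)])
E
```

```text
time: 5.4
tool_pos: [486.9, 14.8, 2.9]
tcp_rot: [0.507, 1.57, -2.75]
contact_force: [-0.3, 0.6, -0.8]
grip_width: 33.4
[300.5373648  245.60547207] [295.31610795 251.03566935]
t5.4 tcp [486.9  14.8   2.9] xdir [-0. -0. -1.] jaw ang -96.6 z ang 173.4 F [-0.3  0.6 -0.8] w 33.4 q6 1.56 q1 -0.13
pics/s4_c230_150_5.png
gouge4_grip [([315.3, 238.8], 0.66, array([496.69576875,  31.48383201,  13.        ])), ([325.1, 251.0], 0.54, array([525.79943247,  73.24540415,  13.        ])), ([211.1, 191.6], 0.26, array([ 462.76283875, -319.46985059,   13.        ]))]
gouge2_grip [([326.4, 252.8], 0.93, array([530.15205882,  78.90709386,  13.        ]))]
```

View pics/s4_c230_150_5.png

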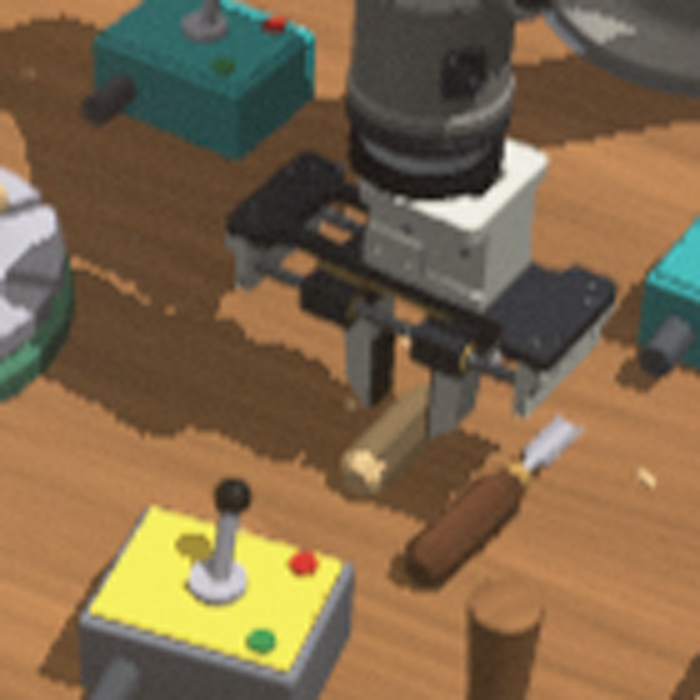

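```bash
for i in 1 ; do python3 -m handwheel '[[[0,0,0,0],[0,0,0,0]]]' 0.1;  python3 -m handwheel '[[[0,0,0,0]]]'; python3 -m handwheel '[[[0,0,0,0]]]';python3 -m handwheel '[[[0,0,0,0]]]';python3 -m handwheel '[[[0,0,0,0]]]';python3 -m handwheel '[[[0,0,0,0],[0,0,0,0],[0,0,0,0]]]'; done | egrep 'time|force|width'
python3 - <<'E'
from h import *
snap('scene','s5'); print(crop('s5',270,190,350,260,9))
E
```

```text
time: 5.72
contact_force: [-1.3, -0.2, -0.7]
grip_width: 36.5
time: 5.8
contact_force: [-0.2, 0.5, -0.3]
grip_width: 30.4
time: 5.88
contact_force: [-0.6, 0.8, 0.3]
grip_width: 23.9
time: 5.97
contact_force: [-0.1, -0.3, 0.3]
grip_width: 17.0
time: 6.05
contact_force: [-1.1, 2.4, 9.1]
grip_width: 12.4
time: 6.3
contact_force: [-1.8, 1.0, 5.4]
grip_width: 12.0
pics/s5_c270_190_9.png
```

View pics/s5_c270_190_9.png

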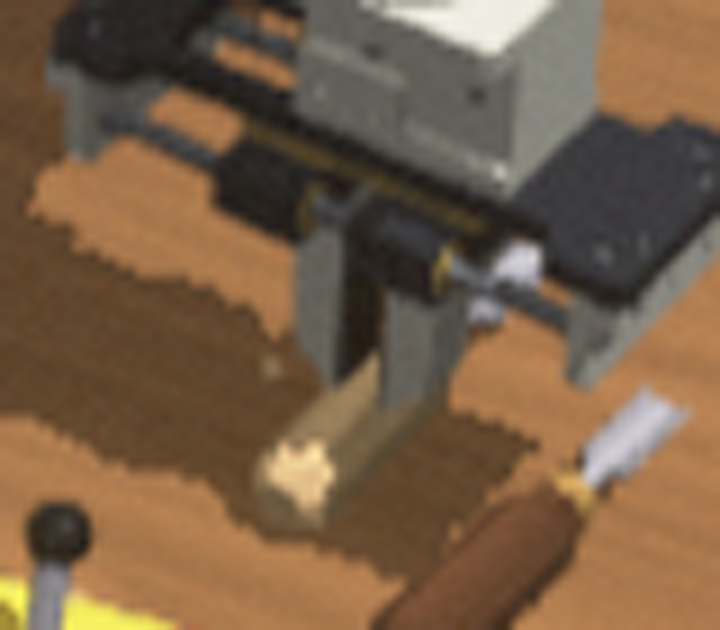

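Run:
```python
from h import *
d=np.load('pics/s5.npy'); W=cloud('scene',d)
for u,v in((312,233),(314,234),(316,233),(313,228),(306,230),(307,232),(305,226),(303,242),(308,237),(310,234),(325,222),(324,224),(323,220)):
    print(u,v,np.round(W[v,u],1))
print(proj('scene',[487,15,3.5]),proj('scene',[487,35,3.5]),proj('scene',[487,-5,3.5]))
st()
```

```text
312 233 [500.1  22.5  32.1]
314 234 [497.1  27.1  28.3]
316 233 [500.1  33.7  37.1]
313 228 [503.4  25.9  53.4]
306 230 [496.9   3.6  31.8]
307 232 [501.6   8.9  30.8]
305 226 [4.977e+02 4.000e-01 4.490e+01]
303 242 [533.3  13.5  23.2]
308 237 [509.9  16.2  23.1]
310 234 [499.4  16.7  25.5]
325 222 [521.5  64.6 103.8]
324 224 [428.6  25.    9.8]
323 220 [517.1  57.1 103.9]
[311.09751896 237.2072902 ] [317.9135679 239.7173193] [304.35021223 234.7225756 ]
t6.3 tcp [487.2  15.1   3.6] xdir [ 0.001  0.    -1.   ] jaw ang -96.6 z ang 173.4 F [-1.9  1.6  6.3] w 11.9 q6 1.56 q1 -0.13
```

Run:
```python
from h import *
for n in('s1','s2','s4','s5'):
    d=np.load(f'pics/{n}.npy'); im=cv2.imread(f'pics/{n}.png'); W=cloud('scene',d)
    m=(abs(W[...,0]-492)<20)&(abs(W[...,1]-15)<55)&(W[...,2]>24)
    im_s=im.astype(int).max(-1)-im.astype(int).min(-1); m&=im_s<22   # grey
    z=W[m][:,2]; y=W[m][:,1]; print(n,m.sum(),'z low',np.percentile(z,[0.5,2,5,10]), [ (int(k),round(float(z[(y>=k)&(y<k+10)].min()),1)) for k in range(-40,70,10) if ((y>=k)&(y<k+10)).sum()>3])
```

```text
s1 1840 z low [112.758189   122.12373067 132.50249076 149.3348726 ] [(-40, 191.5), (-30, 118.7), (-20, 112.3), (-10, 109.9), (0, 189.1), (10, 206.2), (20, 207.4), (30, 111.2), (40, 113.2), (50, 124.0), (60, 168.2)]
s2 1477 z low [53.84856581 62.35765475 71.62423147 85.25993724] [(-40, 131.2), (-30, 63.8), (-20, 49.6), (-10, 50.5), (0, 138.4), (10, 145.1), (20, 160.7), (30, 61.9), (40, 52.3), (50, 61.7), (60, 106.4)]
s4 1514 z low [30.42639638 38.7642064  48.55546148 63.19798307] [(-40, 110.3), (-30, 59.0), (-20, 34.9), (-10, 25.0), (0, 40.1), (10, 125.1), (20, 135.9), (30, 28.8), (40, 34.3), (50, 48.6), (60, 84.7)]
s5 1480 z low [30.82459476 37.83804416 47.59513176 62.20285674] [(-40, 104.2), (-30, 113.0), (-20, 110.3), (-10, 36.1), (0, 27.7), (10, 29.8), (20, 28.3), (30, 35.7), (40, 60.2), (50, 83.1), (60, 127.4)]
```

```bash
python3 -m handwheel '[[[-0.5,0,0,0],[0,0,0,0],[0,0,0,0],[0,0,0,0],[0,0,0,0],[0,0,0,0]]]' 0.5
python3 -m handwheel '[[[1.0,0,0,0],[0.9,0,0,0],[0.6,0,0,0],[0,0,0,0]]]' 
python3 -m handwheel '[[[0,0,0,0],[0,0,0,0],[0,0,0,0],[0,0,0,0],[0,0,0,0],[0,0,0,0]]]' 0.1
python3 - <<'E'
from h import *
snap('scene','s6'); print(crop('s6',270,190,350,260,9))
E
```

```text
time: 6.85
tool_pos: [486.9, 14.8, 7.8]
tcp_rot: [0.244, 1.57, -3.013]
contact_force: [-0.3, -0.6, 0.7]
grip_width: 44.5
time: 7.18
tool_pos: [485.7, 15.0, -18.9]
tcp_rot: [0.015, 1.567, 3.042]
contact_force: [-0.3, 1.5, -0.6]
grip_width: 45.8
time: 7.68
tool_pos: [487.3, 14.8, -16.7]
tcp_rot: [3.003, 1.57, -0.254]
contact_force: [0.6, 0.8, 1.0]
grip_width: 25.5
pics/s6_c270_190_9.png
```

View pics/s6_c270_190_9.png

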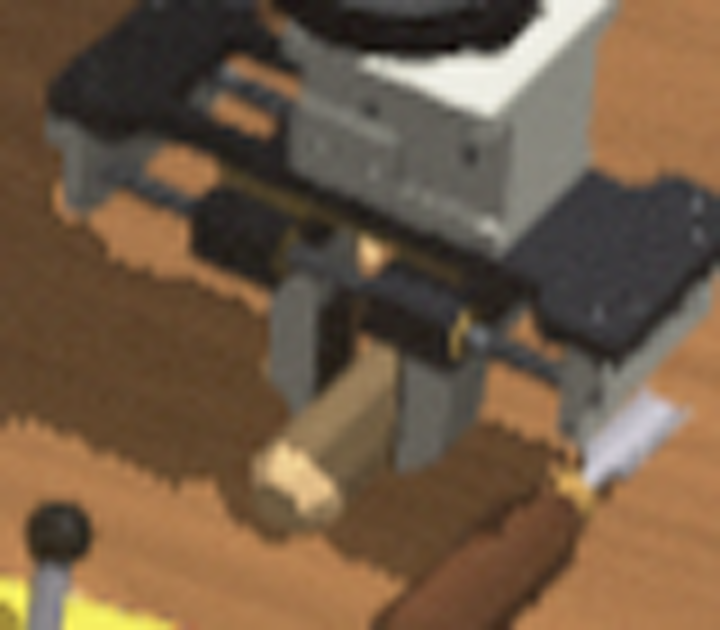

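```bash
python3 -m handwheel '[[[-2,0,0,0],[-3,0,0,0],[-3.5,0,0,0],[-3.5,0,0,0],[0,0,0,-0.1],[0,0,0,-0.12],[0,0,0,-0.12],[0,0,0,-0.12]]]' 
python3 -m handwheel '[[[0,0,0,-0.12],[0,0,0,-0.12],[0,0,0,-0.12],[0,0,0,-0.12],[0,0,0,-0.12],[0,0,0,-0.12],[0,0,0,-0.12],[0,0,0,-0.12]]]' 
python3 -m handwheel '[[[0,0,0,-0.12],[0,0,0,-0.08],[0,0,0,0],[0,0,0,0]]]'
python3 - <<'E'
from h import *
st(); go([496.3,336.4,103],-3.45); gouge('top','t2')
E
```

```text
time: 8.4
tool_pos: [486.9, 14.9, 103.3]
tcp_rot: [2.514, 1.57, -0.277]
contact_force: [-0.2, -0.2, -0.1]
grip_width: 25.7
time: 9.07
tool_pos: [486.8, 14.9, 102.9]
tcp_rot: [-1.145, 1.57, -2.976]
contact_force: [-0.4, 0.1, -1.6]
grip_width: 25.8
time: 9.4
tool_pos: [486.9, 14.9, 103.0]
tcp_rot: [-1.359, 1.571, -2.999]
contact_force: [-0.1, -0.1, -0.4]
grip_width: 25.8
t9.4 tcp [486.9  14.9 103. ] xdir [-0. -0. -1.] jaw ang -3.9 z ang -93.9 F [-0.1 -0.1 -0.4] w 25.8 q6 -0.06 q1 -0.13
shift cm [ -0.    -1.26 -32.14] len mm 322
turn rad about tool x: -0.008 (alt 3.133)
```

```bash
python3 -m handwheel '[[[0,-0.16,-4,0],[0,-0.16,-4,0],[0,-0.16,-4,0],[0,-0.16,-4,0],[0,-0.16,-4,0],[0,-0.16,-4,0],[0,-0.16,-4,0],[0,-0.14,-4,0]]]' 
python3 -m handwheel '[[[0,0,0,0],[0,0,0,0]]]'
python3 - <<'E'
from h import *
st(); go([496.3,336.4,103],-3.45); snap('scene','s7'); snap('top','t3'); print(crop('s7',300,150,500,310,4)); gouge('top','t3',take=False)
E
```

```text
time: 10.12
tool_pos: [495.1, 337.1, 102.9]
tcp_rot: [-0.279, 1.571, -1.918]
contact_force: [0.4, 0.6, -1.2]
grip_width: 25.6
time: 10.28
tool_pos: [494.8, 337.0, 102.4]
tcp_rot: [-0.782, 1.57, -2.417]
contact_force: [-1.2, -0.4, -1.1]
grip_width: 25.4
t10.3 tcp [494.8 337.  102.4] xdir [-0. -0. -1.] jaw ang -3.7 z ang -93.7 F [-1.2 -0.4 -1.1] w 25.4 q6 0.53 q1 0.47
shift cm [-0.06  0.15  0.05] len mm 2
turn rad about tool x: -0.004 (alt 3.138)
pics/s7_c300_150_4.png
gouge px [240. 209.] n 314 len 138 zmax 28.6 blade ang 169.8 grip(from tip) [532.6  74.1] grip(from end) [530.9  74.4] handle mid+11 [515.3  77.2] col [74. 48. 25.]
```

View pics/s7_c300_150_4.png

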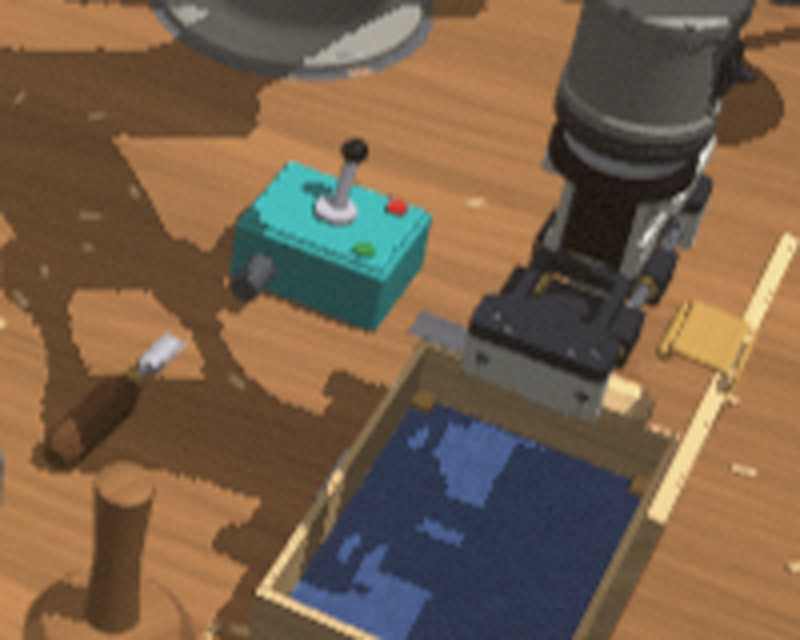

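Run:
```python
from h import *
d=np.load('pics/s7.npy'); W=cloud('scene',d); ex=np.array([.9982,-.0602]); ey=np.array([.0602,.9982]); c=np.array([535.1,316])
m=(W[...,2]>95)&(W[...,2]<150); X=(W[...,:2]-c)@ex; Y=(W[...,:2]-c)@ey
m&=(X<0)&(X>-90)&(abs(Y)<100)&(W[...,2]<140)
for k in range(-90,95,10):
    s=m&(Y>=k)&(Y<k+10)
    if s.sum()>2: print(k,s.sum(),'X',np.round(X[s].min()),np.round(X[s].max()),'z',np.round(W[s][:,2].min()),np.round(W[s][:,2].max()),'Y',np.round(Y[s].min(),1),np.round(Y[s].max(),1))
```

```text
-70 27 X -53.0 -31.0 z 127.0 135.0 Y -69.8 -60.5
-60 29 X -50.0 -29.0 z 128.0 135.0 Y -59.7 -50.6
-50 31 X -52.0 -27.0 z 128.0 136.0 Y -49.8 -40.0
-40 3 X -36.0 -25.0 z 131.0 137.0 Y -38.2 -35.6
10 5 X -20.0 -9.0 z 125.0 137.0 Y 11.1 18.7
20 4 X -15.0 -8.0 z 130.0 137.0 Y 22.8 29.4
40 15 X -37.0 -25.0 z 117.0 140.0 Y 45.3 49.7
50 29 X -36.0 -24.0 z 121.0 140.0 Y 50.1 59.4
60 34 X -42.0 -25.0 z 125.0 140.0 Y 60.1 69.8
70 5 X -44.0 -30.0 z 127.0 138.0 Y 70.4 70.8
```

```bash
python3 -m handwheel '[[[2.5,0,0,0],[3,0,0,0],[2.5,0,0,0],[1.5,0,0,0],[0.8,0,0,0],[0.6,0,0,0],[0,0,0,0]]]' 
python3 -m handwheel '[[[0.2,0,0,0],[0,0,0,0]]]'
python3 - <<'E'
from h import *
st()
E
```

```text
time: 10.97
tool_pos: [495.6, 334.0, -6.5]
tcp_rot: [-0.884, 1.57, -2.522]
contact_force: [0.1, -0.5, -0.9]
grip_width: 25.6
time: 11.13
tool_pos: [496.3, 335.1, -7.1]
tcp_rot: [2.038, 1.569, 0.401]
contact_force: [0.1, 0.3, -0.7]
grip_width: 25.6
t11.1 tcp [496.3 335.1  -7.1] xdir [ 0.002  0.001 -1.   ] jaw ang -3.8 z ang -93.8 F [ 0.1  0.3 -0.7] w 25.6 q6 0.53 q1 0.47
```

```bash
python3 -m handwheel '[[[0.25,0,0,0],[0,0,0,0],[0,0,0,0]]]' 
python3 -m handwheel '[[[0,0,0,0],[0,0,0,0],[0,0,0,0],[0,0,0,0]]]' 0.45
python3 -m handwheel '[[[-2,0,0,0],[-3.5,0,0,0],[-3.5,0,0,0],[-3.5,0,0,0],[0,0,4,0],[0,0,4,0],[0,0,4,0],[0,0,4,0]]]'
python3 - <<'E'
from h import *
st(); gouge('top','t4');  gouge('top','t4',take=False,box=(400,670,225,400))
go([531.8,74.3,103],79.9)
E
```

```text
time: 11.38
tool_pos: [495.7, 335.1, -10.2]
tcp_rot: [1.933, 1.57, 0.296]
contact_force: [-0.5, -0.7, 0.2]
grip_width: 26.1
time: 11.72
tool_pos: [495.7, 335.1, -10.4]
tcp_rot: [1.798, 1.57, 0.161]
contact_force: [-0.3, -0.2, -0.6]
grip_width: 41.0
time: 12.38
tool_pos: [484.6, 174.0, 114.8]
tcp_rot: [1.573, 1.57, -0.063]
contact_force: [1.2, -0.0, 0.3]
grip_width: 41.5
t12.4 tcp [484.6 174.  114.8] xdir [ 0.001 -0.    -1.   ] jaw ang -3.7 z ang -93.7 F [ 1.2 -0.   0.3] w 41.5 q6 0.26 q1 0.20
gouge px [240. 209.] n 308 len 138 zmax 28.6 blade ang 169.9 grip(from tip) [532.6  74.2] grip(from end) [530.7  74.5] handle mid+11 [524.6  75.6] col [73. 47. 25.]
gouge px [154. 192.] n 1162 len 273 zmax 34.4 blade ang -28.5 grip(from tip) [608.2 350.9] grip(from end) [491.2 414.6] handle mid+11 [566.5 373.6] col [92. 72. 47.]
gouge px [170. 241.] n 140 len 78 zmax 13.4 blade ang -88.2 grip(from tip) [412.7 343.1] grip(from end) [414.6 281.6] handle mid+11 [414.  300.3] col [69. 59. 53.]
shift cm [1.18 5.41 8.98] len mm 105
turn rad about tool x: -1.462 (alt 1.679)
```

```bash
python3 -m handwheel '[[[0.4,1.8,3,0],[0.4,1.8,3,0],[0.4,1.8,3,0],[0,0,0,0.12],[0,0,0,0.12],[0,0,0,0.12],[0,0,0,0.12],[0,0,0,0.12]]]' 
python3 -m handwheel '[[[0,0,0,0.12],[0,0,0,0.12],[0,0,0,0.12],[0,0,0,0.12],[0,0,0,0.12],[0,0,0,0.12],[0,0,0,0.12],[0,0,0,0.12]]]'
python3 -m handwheel '[[[0,0,0,0.12],[0,0,0,0],[0,0,0,0]]]'
python3 - <<'E'
from h import *
st(); gouge('scene','s8'); go([531.8,74.4,-17],79.9); print(crop('s8',280,180,480,330,4))
E
```

```text
time: 13.1
tool_pos: [533.0, 81.8, 102.5]
tcp_rot: [1.118, 1.571, -1.125]
contact_force: [0.1, -0.5, -0.5]
grip_width: 41.5
time: 13.77
tool_pos: [533.0, 82.0, 102.6]
tcp_rot: [2.365, 1.571, -0.837]
contact_force: [-0.2, 0.3, 0.3]
grip_width: 41.2
time: 14.02
tool_pos: [533.0, 82.0, 102.6]
tcp_rot: [2.809, 1.571, -0.504]
contact_force: [-0.5, 0.5, -0.0]
grip_width: 41.4
t14.0 tcp [533.   82.  102.6] xdir [ 0. -0. -1.] jaw ang -99.8 z ang 170.2 F [-0.5  0.5 -0. ] w 41.4 q6 1.75 q1 0.01
gouge px [370. 220.] n 208 len 60 zmax 37.1 blade ang 122.5 grip(from tip) [398.5  80.6] grip(from end) [355.4 148.1] handle mid+11 [367.5 129.3] col [45. 75. 72.]
gouge px [326. 252.] n 376 len 141 zmax 26.5 blade ang 172.3 grip(from tip) [532.8  77.3] grip(from end) [533.9  77.2] handle mid+11 [541.9  76.1] col [74. 51. 34.]
gouge px [295. 281.] n 92 len 70 zmax 38.7 blade ang -172.8 grip(from tip) [716.1  64.5] grip(from end) [646.7  55.7] handle mid+11 [663.   57.8] col [88. 86. 84.]
shift cm [ 1.195e+01  7.700e-01 -1.000e-02] len mm 120
turn rad about tool x: 0.005 (alt -3.137)
pics/s8_c280_180_4.png
```

View pics/s8_c280_180_4.png

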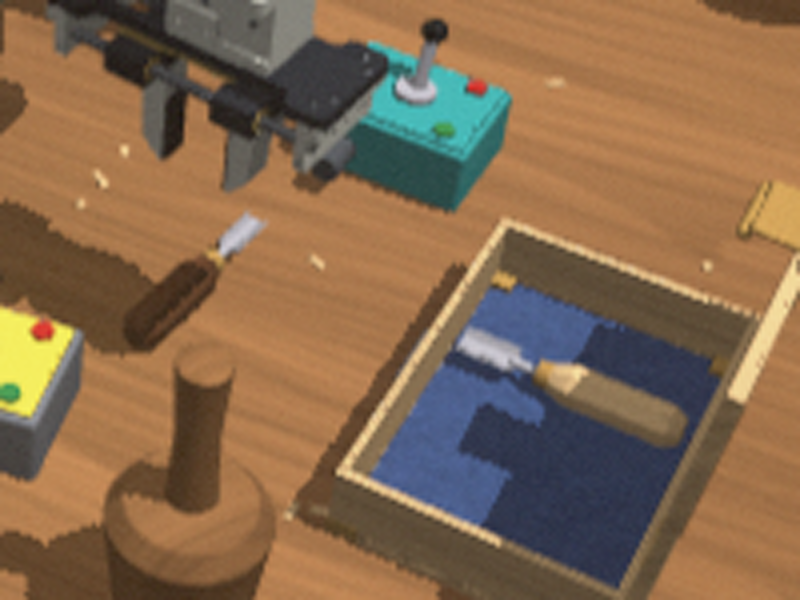

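```bash
python3 -m handwheel '[[[0,0.73,0.05,0],[2.5,0,0,0],[3,0,0,0],[3,0,0,0],[2,0,0,0],[0.8,0,0,0],[0.6,0,0,0],[0,0,0,0]]]' 
python3 -m handwheel '[[[0,0,0,0],[0,0,0,0]]]' 
python3 -m handwheel '[[[0,0,0,0],[0,0,0,0],[0,0,0,0],[0,0,0,0],[0,0,0,0],[0,0,0,0]]]' 0.1
python3 - <<'E'
from h import *
st()
E
```

```text
time: 14.73
tool_pos: [531.1, 74.6, -16.9]
tcp_rot: [0.338, 1.57, -2.978]
contact_force: [-0.6, -0.9, -0.1]
grip_width: 41.5
time: 14.9
tool_pos: [532.3, 74.8, -15.2]
tcp_rot: [-3.001, 1.568, -0.034]
contact_force: [0.4, 0.1, 0.0]
grip_width: 41.4
time: 15.4
tool_pos: [531.6, 74.9, -15.9]
tcp_rot: [-3.055, 1.57, -0.089]
contact_force: [-0.3, 0.1, 6.5]
grip_width: 25.7
t15.4 tcp [531.6  74.9 -15.9] xdir [ 0.001 -0.    -1.   ] jaw ang -100.0 z ang 170.0 F [-0.3  0.1  6.5] w 25.7 q6 1.74 q1 -0.00
```

```bash
python3 -m handwheel '[[[-2,0,0,0],[-3,0,0,0],[-3.5,0,0,0],[-3.5,0,0,0],[0,0,0,-0.1],[0,0,0,-0.12],[0,0,0,-0.12],[0,0,0,-0.12]]]' 
python3 -m handwheel '[[[0,0,0,-0.12],[0,0,0,-0.12],[0,0,0,-0.12],[0,0,0,-0.12],[0,0,0,-0.12],[0,0,0,-0.12],[0,0,0,-0.12],[0,0,0,-0.12]]]' 
python3 -m handwheel '[[[0,0,0,-0.12],[0,0,0,-0.12],[0,0,0,-0.02],[0,0,0,0],[0,0,0,0]]]'
python3 - <<'E'
from h import *
st(); go([571.1,331.9,103],-3.45)
E
```

```text
time: 16.07
tool_pos: [531.0, 74.9, 103.5]
tcp_rot: [0.428, 1.571, -2.423]
contact_force: [0.5, 0.1, -0.9]
grip_width: 26.0
time: 16.73
tool_pos: [530.9, 74.9, 103.2]
tcp_rot: [-1.158, 1.57, -3.049]
contact_force: [-1.3, 0.2, -1.5]
grip_width: 25.7
time: 17.15
tool_pos: [531.1, 74.9, 103.3]
tcp_rot: [-1.274, 1.57, -2.914]
contact_force: [0.9, 0.9, -0.3]
grip_width: 26.0
t17.1 tcp [531.1  74.9 103.3] xdir [-0. -0. -1.] jaw ang -4.0 z ang -94.0 F [ 0.9  0.9 -0.3] w 26.0 q6 0.07 q1 -0.00
shift cm [  0.03   2.21 -25.92] len mm 260
turn rad about tool x: -0.009 (alt 3.133)
```

```bash
python3 -m handwheel '[[[0,0.32,-3.7,0],[0,0.32,-3.7,0],[0,0.32,-3.7,0],[0,0.32,-3.7,0],[0,0.32,-3.7,0],[0,0.32,-3.7,0],[0,0.29,-3.7,-0.009],[0,0,0,0]]]' 
python3 -m handwheel '[[[0,0,0,0],[0,0,0,0]]]'
python3 - <<'E'
from h import *
st(); go([571.1,331.9,103],-3.45); snap('scene','s9')
d=np.load('pics/s9.npy'); W=cloud('scene',d); ex=np.array([.9982,-.0602]); ey=np.array([.0602,.9982]); c=np.array([535.1,316])
X=(W[...,:2]-c)@ex; Y=(W[...,:2]-c)@ey
m=(W[...,2]>100)&(W[...,2]<140)&(X<80)&(X>-20)&(abs(Y)<100)
for k in range(-90,95,10):
    s=m&(Y>=k)&(Y<k+10)
    if s.sum()>2: print(k,s.sum(),'X',np.round(X[s].min()),np.round(X[s].max()),'z',np.round(W[s][:,2].min()),np.round(W[s][:,2].max()),'Y',np.round(Y[s].min(),1),np.round(Y[s].max(),1))
E
```

```text
time: 17.82
tool_pos: [570.0, 338.5, 103.0]
tcp_rot: [2.85, 1.568, 1.224]
contact_force: [-2.0, -0.8, -0.9]
grip_width: 25.4
time: 17.98
tool_pos: [569.9, 331.6, 102.9]
tcp_rot: [-0.703, 1.569, -2.332]
contact_force: [0.3, -0.3, -1.3]
grip_width: 25.7
t18.0 tcp [569.9 331.6 102.9] xdir [-0.001 -0.001 -1.   ] jaw ang -3.3 z ang -93.3 F [ 0.3 -0.3 -1.3] w 25.7 q6 0.47 q1 0.41
shift cm [-0.01  0.11 -0.03] len mm 1
turn rad about tool x: 0.002 (alt -3.139)
-80 4 X 28.0 41.0 z 131.0 131.0 Y -72.2 -70.4
-70 22 X 29.0 45.0 z 128.0 134.0 Y -69.9 -60.4
-60 23 X 28.0 46.0 z 127.0 134.0 Y -59.9 -50.2
-50 21 X 26.0 46.0 z 128.0 135.0 Y -49.7 -41.2
40 16 X 43.0 51.0 z 125.0 140.0 Y 44.6 49.9
50 30 X 27.0 50.0 z 124.0 140.0 Y 50.2 59.8
60 37 X 29.0 48.0 z 123.0 139.0 Y 60.0 69.3
```

```bash
python3 -m handwheel '[[[2.5,0,-0.15,0],[3,0,0,0],[2.5,0,0,0],[1.5,0,0,0],[0.9,0,0,0],[0.6,0,0,0],[0,0,0,0]]]' 
python3 -m handwheel '[[[0.25,0,0,0],[0,0,0,0],[0,0,0,0]]]'
python3 - <<'E'
from h import *
st()
E
```

```text
time: 18.62
tool_pos: [570.4, 332.4, -7.1]
tcp_rot: [-0.981, 1.57, -2.611]
contact_force: [0.2, 0.2, -1.5]
grip_width: 25.7
time: 18.87
tool_pos: [571.1, 333.5, -7.9]
tcp_rot: [1.976, 1.569, 0.348]
contact_force: [-0.0, -0.0, -0.9]
grip_width: 25.5
t18.9 tcp [571.1 333.5  -7.9] xdir [ 0.002  0.001 -1.   ] jaw ang -3.3 z ang -93.3 F [-0.  -0.  -0.9] w 25.5 q6 0.47 q1 0.41
```

```bash
python3 -m handwheel '[[[0.2,0,0,0],[0,0,0,0],[0,0,0,0]]]' 
python3 -m handwheel '[[[0,0,0,0],[0,0,0,0],[0,0,0,0],[0,0,0,0]]]' 0.45
python3 -m handwheel '[[[-2,0,0,0],[-3.5,0,0,0],[-3.5,0,0,0],[-3.5,0,0,0],[-3.5,0,1,0],[-3.5,0,1,0],[-3.5,0,1,0],[0,0,0,0]]]'
python3 - <<'E'
from h import *
st(); snap('scene','s10'); snap('top','t5'); print(crop('s10',330,170,520,310,4))
d=np.load('pics/s10.npy'); W=cloud('scene',d); ex=np.array([.9982,-.0602]); ey=np.array([.0602,.9982]); c=np.array([535.1,316])
X=(W[...,:2]-c)@ex; Y=(W[...,:2]-c)@ey; Z=W[...,2]
m=(abs(X)<118)&(Y>70)&(Y<140)&(Z>55)&(Z<240)
for a in range(60,240,15):
    s=m&(Z>a)&(Z<a+15)
    if s.sum()>3: print(a,s.sum(),'Y',np.percentile(Y[s],[2,50,98]).round(1),'Z',Z[s].max().round(1))
go([543,472,230])
E
```

```text
time: 19.12
tool_pos: [571.2, 333.7, -9.8]
tcp_rot: [1.974, 1.569, 0.346]
contact_force: [-0.9, -0.5, 5.2]
grip_width: 25.9
time: 19.45
tool_pos: [570.2, 333.3, -11.4]
tcp_rot: [-1.03, 1.57, -2.657]
contact_force: [0.1, -0.3, -0.6]
grip_width: 40.7
time: 20.12
tool_pos: [571.7, 303.1, 227.5]
tcp_rot: [1.942, 1.558, 0.313]
contact_force: [1.3, -0.1, 0.7]
grip_width: 41.6
t20.1 tcp [571.7 303.1 227.5] xdir [ 0.013  0.004 -1.   ] jaw ang -3.3 z ang -93.3 F [ 1.3 -0.1  0.7] w 41.6 q6 0.43 q1 0.37
pics/s10_c330_170_4.png
180 9 Y [107.5 107.6 108.1] Z 187.3
210 337 Y [ 99.5 105.2 110. ] Z 222.9
225 289 Y [ 71.4  90.  110.5] Z 235.6
shift cm [ -0.92  -3.6  -16.69] len mm 171
```

View pics/s10_c330_170_4.png

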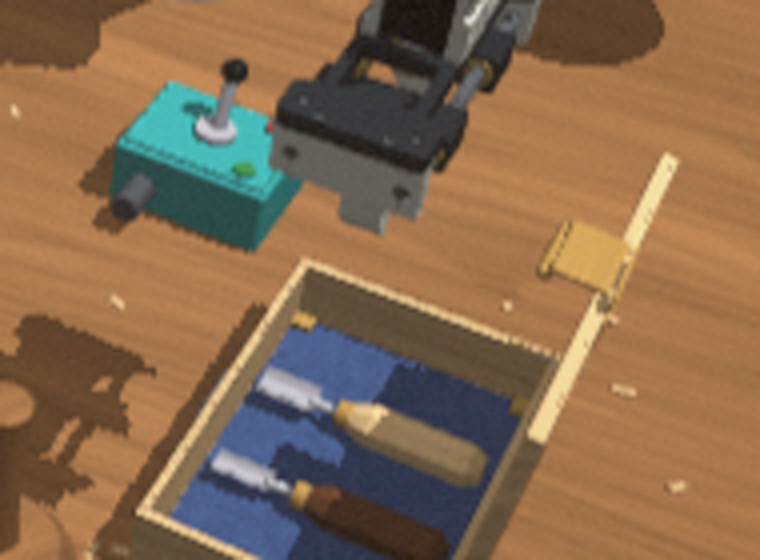

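```bash
python3 -m handwheel '[[[-0.8,0,0,0],[-0.8,0,0,0],[0,-0.7,-3.3,0],[0,-0.7,-3.3,0],[0,-0.7,-3.3,0],[0,-0.7,-3.3,0],[0,-0.7,-3.0,0],[0,0,0,0]]]' 0
python3 -m handwheel '[[[0,0,0,0],[0,0,0,0]]]'
python3 - <<'E'
from h import *
st(); go([543,466,172],-3.45)
E
```

```text
time: 20.88
tool_pos: [539.9, 473.0, 232.8]
tcp_rot: [-1.722, 1.568, 2.939]
contact_force: [1.1, -0.0, -0.2]
grip_width: 0.2
time: 21.05
tool_pos: [542.8, 466.9, 233.9]
tcp_rot: [-0.613, 1.569, -2.24]
contact_force: [0.4, -1.0, -0.3]
grip_width: 0.4
t21.1 tcp [542.8 466.9 233.9] xdir [-0.001 -0.002 -1.   ] jaw ang -3.2 z ang -93.2 F [ 0.4 -1.  -0.3] w 0.4 q6 0.66 q1 0.60
shift cm [6.19 0.03 0.08] len mm 62
turn rad about tool x: 0.004 (alt -3.138)
```

```bash
python3 -m handwheel '[[[2,0,0,0],[2,0,0,0],[1.8,0,0,0],[0,0,1.5,0],[0,0,1.3,0],[0,0,0.6,0],[0,0,0.6,0],[0,0,0.7,0]]]'
python3 -m handwheel '[[[0,0,1,0],[0,0,1,0],[0.1,0,1,0],[0.15,0,0.9,0],[0,0,0,0]]]'
python3 - <<'E'
from h import *
st(); snap('scene','s11'); print(crop('s11',330,130,520,310,3))
E
```

```text
time: 21.72
tool_pos: [540.9, 419.8, 177.7]
tcp_rot: [2.406, 1.569, 0.777]
contact_force: [0.8, 2.9, 0.9]
grip_width: 0.5
time: 22.13
tool_pos: [538.0, 379.0, 174.3]
tcp_rot: [-0.485, 1.569, -2.114]
contact_force: [0.4, -0.7, -0.7]
grip_width: 0.6
t22.1 tcp [538.  379.  174.3] xdir [-0.001 -0.002 -1.   ] jaw ang -3.4 z ang -93.4 F [ 0.4 -0.7 -0.7] w 0.6 q6 0.56 q1 0.50
pics/s11_c330_130_3.png
```

View pics/s11_c330_130_3.png

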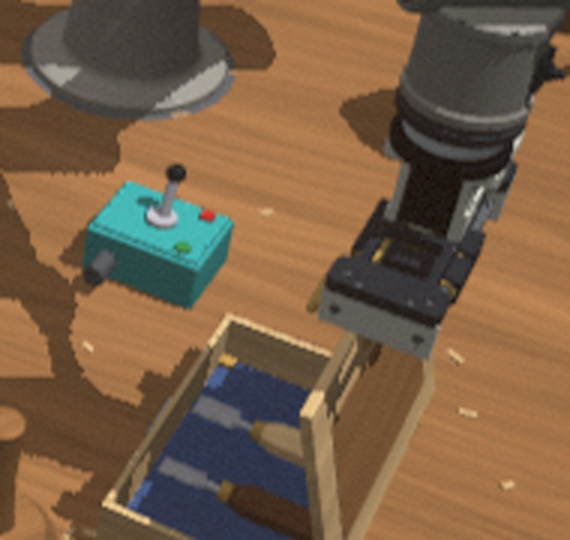

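```bash
python3 -m handwheel '[[[0.2,0,0.9,0],[0.3,0,0.95,0],[0.35,0,0.95,0],[0.4,0,0.9,0],[0.5,0,0.85,0],[0.55,0,0.85,0],[0.55,0,0.8,0],[0.6,0,0.8,0]]]'
python3 -m handwheel '[[[0.7,0,0.7,0],[0.7,0,0.65,0],[0.75,0,0.65,0],[0.75,0,0.6,0],[0.85,0,0.5,0],[0.85,0,0.4,0],[0.9,0,0.4,0],[0.9,0,0.4,0]]]'
python3 - <<'E'
from h import *
st(); snap('scene','s12'); print(crop('s12',330,130,520,310,3))
E
```

```text
time: 22.85
tool_pos: [534.0, 310.4, 139.3]
tcp_rot: [-0.751, 1.571, -2.379]
contact_force: [0.0, 0.9, 0.9]
grip_width: 0.6
time: 23.52
tool_pos: [531.6, 268.1, 75.0]
tcp_rot: [-0.355, 1.571, -1.983]
contact_force: [0.3, 0.5, -0.1]
grip_width: 0.7
t23.5 tcp [531.6 268.1  75. ] xdir [-0. -0. -1.] jaw ang -3.3 z ang -93.3 F [ 0.3  0.5 -0.1] w 0.7 q6 0.40 q1 0.34
pics/s12_c330_130_3.png
```

View pics/s12_c330_130_3.png

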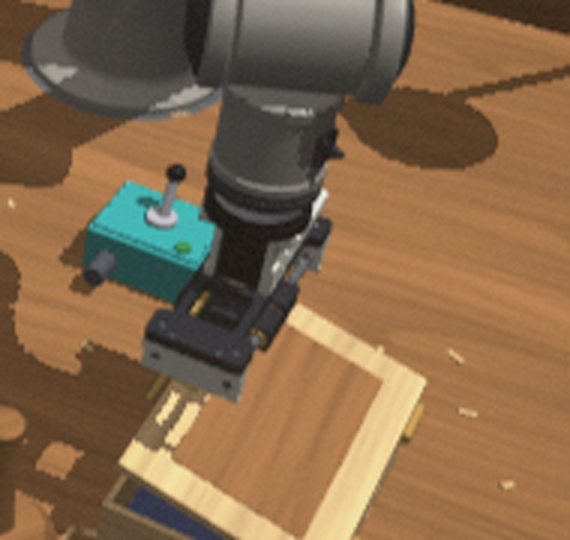

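```bash
python3 -m handwheel '[[[0.3,0,0.6,0],[0.5,0,0.6,0],[0.5,0,0.6,0],[0.6,0,0.4,0],[0.6,0,0,0],[0,0,0,0]]]'
python3 -m handwheel '[[[0.5,0,0,0],[0.3,0,0,0],[0,0,0,0]]]'
python3 -m handwheel '[[[0.3,0,0,0],[0,0,0,0]]]'
python3 -m handwheel '[[[0.2,0,0,0],[0,0,0,0]]]'
python3 - <<'E'
from h import *
st()
E
```

```text
time: 24.07
tool_pos: [530.2, 245.9, 50.0]
tcp_rot: [-0.821, 1.57, -2.45]
contact_force: [0.6, -0.3, 0.1]
grip_width: 0.5
time: 24.32
tool_pos: [530.2, 246.5, 42.7]
tcp_rot: [-1.068, 1.57, -2.695]
contact_force: [-0.7, 0.6, 0.4]
grip_width: 0.7
time: 24.48
tool_pos: [530.6, 246.9, 40.0]
tcp_rot: [2.124, 1.57, 0.496]
contact_force: [0.1, 0.4, -0.2]
grip_width: 0.5
time: 24.65
tool_pos: [530.7, 246.9, 39.9]
tcp_rot: [1.948, 1.569, 0.321]
contact_force: [-4.6, -2.1, 14.6]
grip_width: 0.4
t24.6 tcp [530.7 246.9  39.9] xdir [ 0.001  0.    -1.   ] jaw ang -3.2 z ang -93.2 F [-4.6 -2.1 14.6] w 0.4 q6 0.36 q1 0.30
```

```bash
python3 -m handwheel '[[[0.15,0,0,0],[0,0,0,0]]]'
python3 -m handwheel '[[[0,0,0,0],[0,0,0,0]]]'
python3 - <<'E'
from h import *
st(); 
for n in('scene','top'):
    snap(n,'l_'+n); d=np.load(f'pics/l_{n}.npy'); W=cloud(n,d); ex=np.array([.9982,-.0602]); ey=np.array([.0602,.9982]); c=np.array([535.1,316])
    X=(W[...,:2]-c)@ex; Y=(W[...,:2]-c)@ey; Z=W[...,2]
    for k in range(-85,85,20):
        s=(abs(X)<110)&(Y>k)&(Y<k+20)&(Z>45)&(Z<100)
        if s.sum()>10: print(n,k,s.sum(),np.median(Z[s]).round(1))
E
```

```text
time: 24.82
tool_pos: [530.8, 246.9, 39.7]
tcp_rot: [1.894, 1.569, 0.267]
contact_force: [-8.0, -2.8, 23.6]
grip_width: 0.5
time: 24.98
tool_pos: [530.8, 247.0, 39.7]
tcp_rot: [1.921, 1.568, 0.294]
contact_force: [-7.5, -3.5, 23.9]
grip_width: 0.6
t25.0 tcp [530.8 247.   39.7] xdir [ 0.002  0.001 -1.   ] jaw ang -3.2 z ang -93.2 F [-7.5 -3.5 23.9] w 0.6 q6 0.36 q1 0.30
scene -85 217 59.2
scene -65 358 59.8
scene -45 580 60.0
scene -25 587 60.1
scene -5 603 60.0
scene 15 613 60.2
scene 35 629 60.0
scene 55 628 59.3
scene 75 462 57.9
top -85 47 56.2
top -25 24 61.9
top -5 93 61.7
top 15 157 61.0
top 35 164 61.1
top 55 107 60.6
top 75 62 58.1
```

```bash
python3 -m handwheel '[[[-1,0,0,0],[-3,0,0,0],[-3.5,0,0,0],[-3.5,0,0,0],[-2,0,0,0],[0,0,0,0]]]'
python3 - <<'E'
from h import *
st(); snap('scene','s13'); print(crop('s13',280,130,520,330,3.2)); snap('top','t6'); print(crop('t6',80,100,460,340,2))
go([552.3,-371,170])
E
```

```text
time: 25.58
tool_pos: [533.0, 247.7, 171.9]
tcp_rot: [1.945, 1.561, 0.318]
contact_force: [-0.5, 1.3, -0.5]
grip_width: -0.1
t25.6 tcp [533.  247.7 171.9] xdir [ 0.009  0.003 -1.   ] jaw ang -3.2 z ang -93.2 F [-0.5  1.3 -0.5] w -0.1 q6 0.36 q1 0.30
pics/s13_c280_130_3.2.png
pics/t6_c80_100_2.png
shift cm [-0.33  5.67 61.56] len mm 618
```

View pics/s13_c280_130_3.2.png

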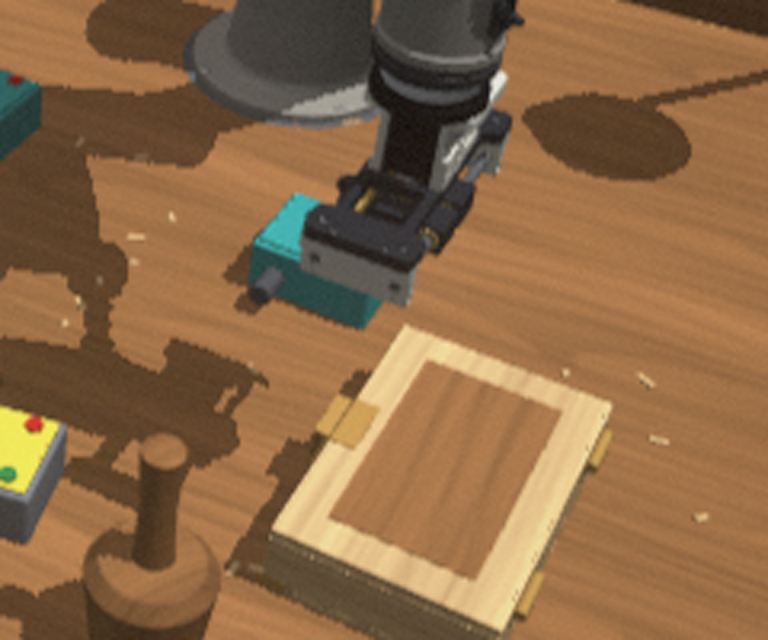

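```bash
python3 -m handwheel '[[[0,0.35,3.5,0],[0,0.35,3.9,0],[0,0.35,3.9,0],[0,0.35,3.9,0],[0,0.35,3.9,0],[0,0.35,3.9,0],[0,0.35,3.9,0],[0,0.35,3.9,0]]]' 0.35
python3 -m handwheel '[[[0,0.35,3.9,0],[0,0.35,3.9,0],[0,0.35,3.9,0],[0,0.35,3.9,0],[0,0.35,3.9,0],[0,0.35,3.9,0],[0,0.35,3.9,0],[0,0.35,3.5,0]]]'
python3 -m handwheel '[[[0,0,0,0.1],[0,0,0,0.12],[0,0,0,0.12],[0,0,0,0.12],[0,0,0,0.12],[0,0,0,0.12],[0,0,0,0.12],[0,0,0,0.12]]]'
python3 -m handwheel '[[[0,0,0,0.12],[0,0,0,0.12],[0,0,0,0.09],[0,0,0,0],[0,0,0,0]]]'
python3 - <<'E'
from h import *
st(); go([552.3,-371,105],-76.2)
im,d=snap('scene','s14'); print(crop('s14',120,110,320,260,4)); W=cloud('scene',d)
hsv=cv2.cvtColor(im,cv2.COLOR_RGB2HSV); H,S=hsv[...,0],hsv[...,1]
r=((H<6)|(H>174))&(S>150)&(abs(W[...,0]-552)<60)&(abs(W[...,1]+371)<60)&(W[...,2]>100); Q=W[r]; print(r.sum(),Q.mean(0),Q.min(0),Q.max(0)); T=Q[Q[:,2]>127]; print('top',T.mean(0),cv2.minAreaRect(T[:,:2].astype(np.float32)))
E
```

```text
time: 26.35
tool_pos: [539.6, -64.1, 164.6]
tcp_rot: [-1.792, 1.567, 2.864]
contact_force: [0.1, 0.7, 0.0]
grip_width: 32.1
time: 27.02
tool_pos: [550.1, -373.5, 164.0]
tcp_rot: [-2.199, 1.567, 2.456]
contact_force: [-0.2, -0.2, -0.3]
grip_width: 31.7
time: 27.68
tool_pos: [550.5, -370.9, 163.9]
tcp_rot: [-1.291, 1.567, 2.419]
contact_force: [-0.2, -0.6, 0.7]
grip_width: 32.2
time: 28.1
tool_pos: [550.7, -371.1, 164.6]
tcp_rot: [-0.954, 1.568, 2.435]
contact_force: [0.1, 1.0, -0.5]
grip_width: 32.0
t28.1 tcp [ 550.7 -371.1  164.6] xdir [-0.002  0.002 -1.   ] jaw ang -75.9 z ang -165.9 F [ 0.1  1.  -0.5] w 32.0 q6 0.62 q1 -0.71
shift cm [ 5.96  0.04 -0.17] len mm 60
turn rad about tool x: 0.006 (alt -3.136)
pics/s14_c120_110_4.png
101 [ 559.9460924  -369.70435057  133.17262762] [ 527.27235028 -418.12592221  113.03069904] [ 599.3530611  -357.17911579  282.29362612]
top [ 560.10619234 -374.52005292  146.65717982] ((574.0099487304688, -379.17156982421875), (38.97208023071289, 79.30635833740234), 54.32530975341797)
```

View pics/s14_c120_110_4.png

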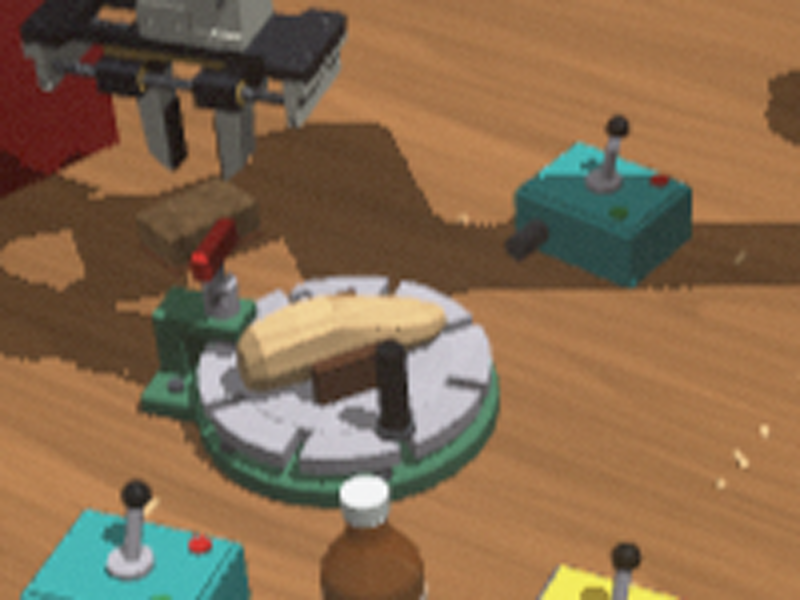

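```bash
python3 -m handwheel '[[[2.5,0,-0.15,0],[2.5,0,0,0],[2,0,0,0],[1,0,0,0],[0,0,0,0],[0,0,0,0]]]'
python3 - <<'E'
from h import *
st(); snap('scene','s15'); print(crop('s15',140,130,220,190,9))
E
```

```text
time: 28.65
tool_pos: [552.8, -371.3, 86.5]
tcp_rot: [-0.941, 1.57, 2.446]
contact_force: [0.6, 0.2, 0.8]
grip_width: 32.1
t28.6 tcp [ 552.8 -371.3   86.5] xdir [-0.  0. -1.] jaw ang -76.0 z ang -166.0 F [0.6 0.2 0.8] w 32.1 q6 0.62 q1 -0.71
pics/s15_c140_130_9.png
```

View pics/s15_c140_130_9.png

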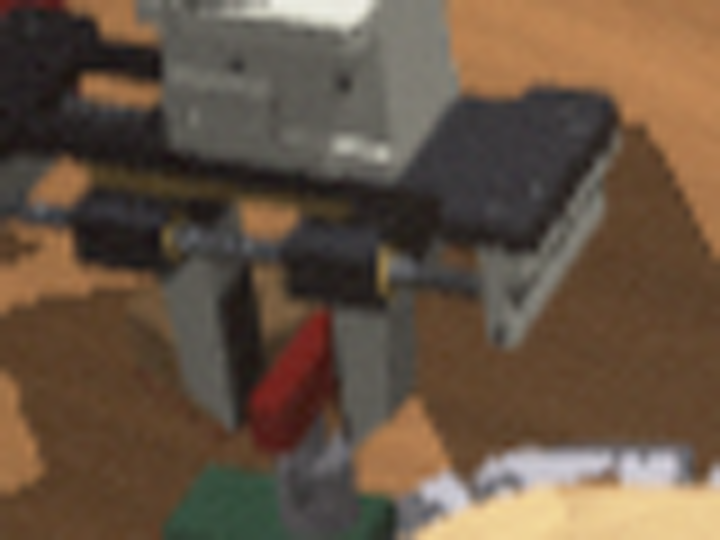

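```bash
python3 -m handwheel '[[[0,0,0,0],[0,0,0,0],[0,0,0,0],[0,0,0,0],[0,0,0,0]]]' 0
python3 -m handwheel '[[[-0.4,0,0,0],[-0.4,0,0,0],[-0.4,0,0,0],[0,0,0,0],[0,0,0,0]]]'
python3 -m handwheel '[[[-0.35,0,0,0],[0,0,0,0],[0,0,0,0]]]'
python3 - <<'E'
from h import *
st()
E
```

```text
time: 29.12
tool_pos: [553.0, -371.5, 87.5]
tcp_rot: [2.251, 1.569, -0.647]
contact_force: [-1.2, 0.7, 4.1]
grip_width: 12.4
time: 29.53
tool_pos: [552.6, -371.2, 97.4]
tcp_rot: [-0.994, 1.57, 2.391]
contact_force: [3.9, -3.0, -12.1]
grip_width: 12.7
time: 29.78
tool_pos: [552.6, -371.2, 100.9]
tcp_rot: [-0.996, 1.57, 2.39]
contact_force: [4.0, -2.9, -14.2]
grip_width: 12.7
t29.8 tcp [ 552.6 -371.2  100.9] xdir [-0.001  0.001 -1.   ] jaw ang -76.0 z ang -166.0 F [  4.   -2.9 -14.2] w 12.7 q6 0.62 q1 -0.71
```

```bash
python3 -m handwheel '[[[-0.15,0,0,0],[0,0,0,0],[0,0,0,-0.06],[0,0,0,-0.08],[0,0,0,-0.1],[0,0,0,0]]]'
python3 - <<'E'
from h import *
st()
E
```

```text
time: 30.28
tool_pos: [552.6, -371.1, 102.2]
tcp_rot: [-1.286, 1.57, 2.345]
contact_force: [4.5, -2.9, -14.1]
grip_width: 12.6
t30.3 tcp [ 552.6 -371.1  102.2] xdir [-0.001  0.001 -1.   ] jaw ang -62.0 z ang -152.0 F [  4.5  -2.9 -14.1] w 12.6 q6 0.38 q1 -0.71
```

```bash
python3 -m handwheel '[[[0,0,0,-0.1],[0,0,0,-0.12],[0,0,0,-0.12],[0,0,0,-0.12],[0,0,0,-0.12],[0,0,0,-0.12],[0,0,0,-0.12],[0,0,0,-0.1]]]'
python3 -m handwheel '[[[0,0,0,-0.1],[0,0,0,0],[0,0,0,0]]]'
python3 - <<'E'
from h import *
st(); print(bot.get_obs()['moment']); snap('scene','s16'); print(crop('s16',140,130,220,190,9))
E
```

```text
time: 30.95
tool_pos: [552.3, -370.9, 102.1]
tcp_rot: [-2.212, 1.569, 2.34]
contact_force: [3.3, -2.5, -14.7]
grip_width: 12.9
time: 31.2
tool_pos: [552.3, -370.9, 102.4]
tcp_rot: [-2.246, 1.569, 2.397]
contact_force: [3.4, -2.0, -14.6]
grip_width: 12.9
t31.2 tcp [ 552.3 -370.9  102.4] xdir [-0.001  0.001 -1.   ] jaw ang -4.0 z ang -94.0 F [  3.4  -2.  -14.6] w 12.9 q6 -0.64 q1 -0.71
[-0.32758468 -0.84222507 -0.0098778 ]
pics/s16_c140_130_9.png
```

View pics/s16_c140_130_9.png

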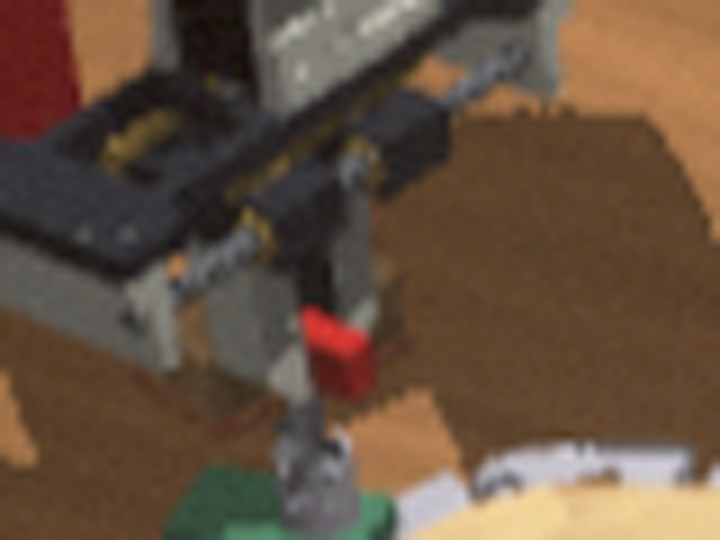

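```bash
python3 -m handwheel '[[[0.2,0,0,0],[0.2,0,0,0],[0,0,0,0],[0,0,0,0]]]'
python3 -m handwheel '[[[0,0,0,0],[0,0,0,0],[0,0,0,0],[0,0,0,0]]]' 0.4
python3 -m handwheel '[[[-2,0,0,0],[-3,0,0,0],[-2.5,0,0,0],[0,0,0,0],[0,0,0,0]]]'
python3 - <<'E'
from h import *
st(); go([574.2,-216.7,160],-31)
im,d=snap('scene','s17'); print(crop('s17',120,110,280,230,5)); W=cloud('scene',d)
hsv=cv2.cvtColor(im,cv2.COLOR_RGB2HSV); H,S=hsv[...,0],hsv[...,1]
r=((H<6)|(H>174))&(S>150)&(abs(W[...,0]-552)<40)&(abs(W[...,1]+371)<40)&(W[...,2]>100)&(W[...,2]<160); Q=W[r]; print(r.sum(),Q.mean(0),Q[:,2].max(),cv2.minAreaRect(Q[Q[:,2]>Q[:,2].max()-8][:,:2].astype(np.float32)))
c=np.array([532,-287.]); th=np.radians(59); er=np.array([np.cos(th),np.sin(th)]); et=np.array([-er[1],er[0]])
for n,dd in(('scene',np.load('pics/s14.npy')),('top',np.load('pics/top0.npy'))):
    V=cloud(n,dd); r=(V[...,:2]-c)@er; t=(V[...,:2]-c)@et; z=V[...,2]
    for z0 in(70,85):
      s=(z>z0)&(z<115)&(r>65)&(r<100)&(abs(t)<60); print(n,z0,[(k,int((s&(t>=k)&(t<k+5)).sum())) for k in range(-60,60,5) if (s&(t>=k)&(t<k+5)).sum()])
E
```

```text
time: 31.58
tool_pos: [552.4, -371.0, 99.9]
tcp_rot: [-2.165, 1.57, 2.48]
contact_force: [0.0, 1.7, -10.0]
grip_width: 13.1
time: 31.92
tool_pos: [553.2, -371.9, 100.9]
tcp_rot: [0.851, 1.568, -0.787]
contact_force: [0.2, -0.2, 0.1]
grip_width: 34.2
time: 32.33
tool_pos: [553.6, -372.1, 177.1]
tcp_rot: [0.911, 1.566, -0.727]
contact_force: [0.1, 0.1, -0.2]
grip_width: 36.6
t32.3 tcp [ 553.6 -372.1  177.1] xdir [ 0.004 -0.003 -1.   ] jaw ang -3.8 z ang -93.8 F [ 0.1  0.1 -0.2] w 36.6 q6 -0.64 q1 -0.71
shift cm [  1.67   1.01 -15.65] len mm 158
turn rad about tool x: 0.474 (alt -2.668)
pics/s17_c120_110_5.png
119 [ 557.23556216 -367.43015534  136.06713843] 145.15720782321785 ((554.7894897460938, -369.99420166015625), (54.16779708862305, 17.673479080200195), 85.38709259033203)
scene 70 [(-15, 10), (-10, 41), (-5, 32), (0, 26), (5, 10), (10, 1)]
scene 85 [(-15, 6), (-10, 28), (-5, 23), (0, 20), (5, 7), (10, 1)]
top 70 [(-15, 1), (-10, 6), (-5, 11), (0, 12), (5, 17)]
top 85 [(-15, 1), (-10, 6), (-5, 11), (0, 11), (5, 13)]
```

View pics/s17_c120_110_5.png

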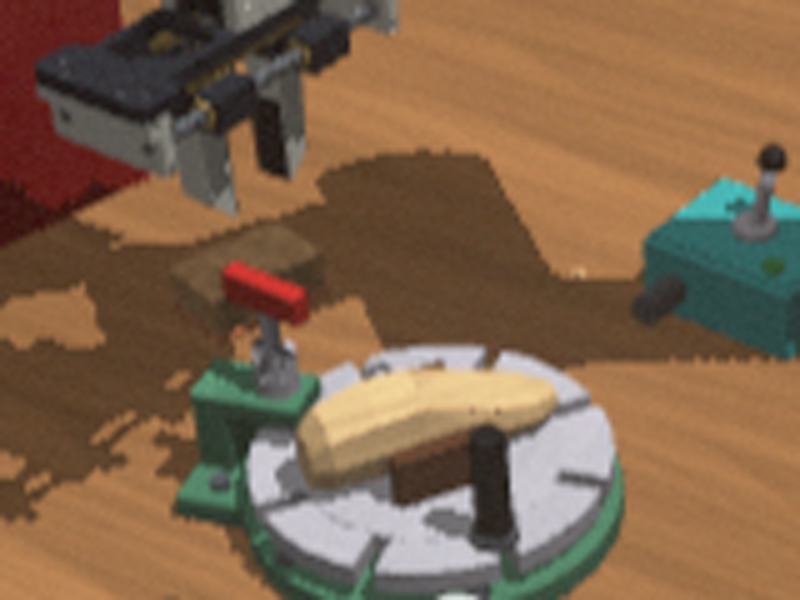

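```bash
python3 -m handwheel '[[[0,0.25,-3.9,0],[0,0.25,-3.9,0],[0,0.25,-3.9,0],[0,0.25,-3.95,0],[0,0,0,0.12],[0,0,0,0.12],[0,0,0,0.12],[0,0,0,0.114]]]'
python3 -m handwheel '[[[2,0,0,0],[2,0,0,0],[0,0,0,0],[0,0,0,0]]]'
python3 - <<'E'
from h import *
st(); go([574.2,-216.7,50],-31); snap('scene','s18'); print(crop('s18',120,110,280,230,5))
E
```

```text
time: 33.05
tool_pos: [572.5, -215.0, 173.1]
tcp_rot: [-1.435, 1.568, 2.731]
contact_force: [0.4, -0.5, -0.4]
grip_width: 36.9
time: 33.38
tool_pos: [572.0, -215.3, 132.8]
tcp_rot: [-1.484, 1.566, 2.688]
contact_force: [-0.7, 0.2, 0.5]
grip_width: 36.6
t33.4 tcp [ 572.  -215.3  132.8] xdir [-0.004  0.002 -1.   ] jaw ang -31.0 z ang -121.0 F [-0.7  0.2  0.5] w 36.6 q6 0.06 q1 -0.49
shift cm [8.27 0.3  0.  ] len mm 83
turn rad about tool x: 0.000 (alt -3.142)
pics/s18_c120_110_5.png
```

View pics/s18_c120_110_5.png

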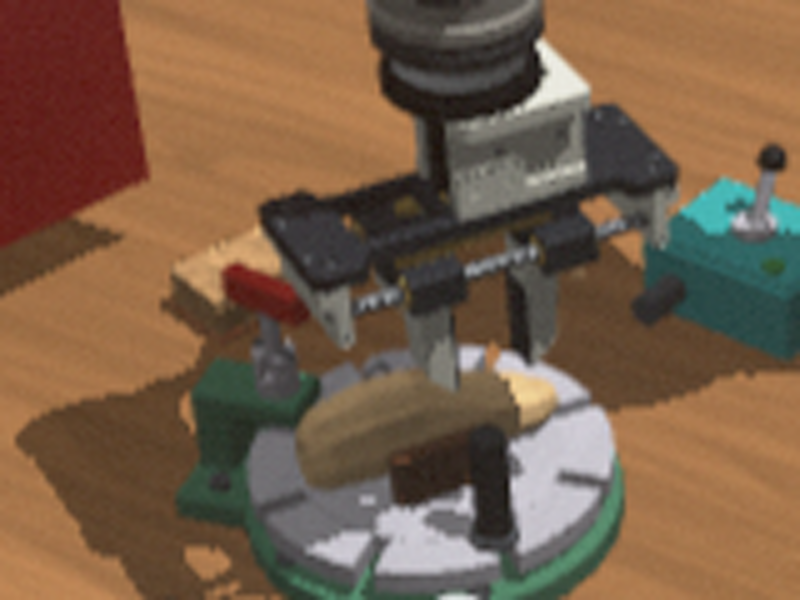

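```bash
python3 -m handwheel '[[[1.2,0.3,0,0],[1.2,0,0,0],[0,0,0,0],[0,0,0,0]]]'
python3 - <<'E'
from h import *
st(); snap('scene','s19'); print(crop('s19',150,130,270,220,6))
E
```

```text
time: 33.77
tool_pos: [575.6, -217.4, 110.3]
tcp_rot: [-1.407, 1.57, 2.765]
contact_force: [-0.1, -1.0, 0.4]
grip_width: 36.6
t33.8 tcp [ 575.6 -217.4  110.3] xdir [-0.001  0.    -1.   ] jaw ang -31.0 z ang -121.0 F [-0.1 -1.   0.4] w 36.6 q6 0.06 q1 -0.49
pics/s19_c150_130_6.png
```

View pics/s19_c150_130_6.png

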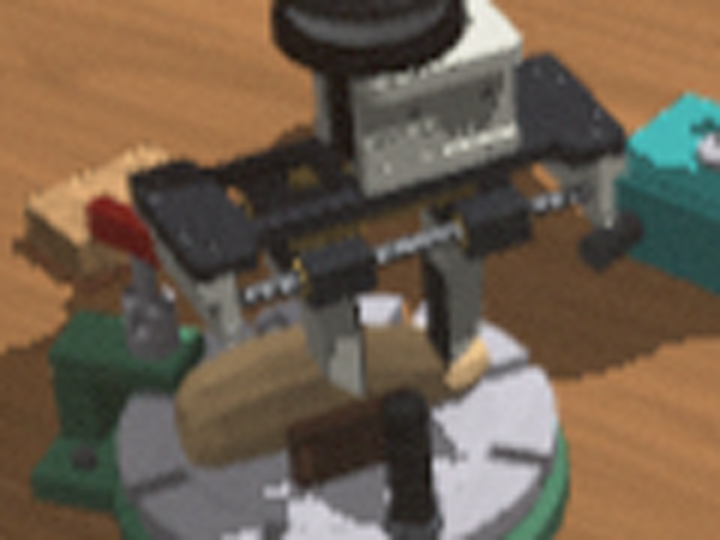

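```bash
python3 -m handwheel '[[[1.2,0,0,0],[1.2,0,0,0],[1.5,0,0,0],[1.5,0,0,0],[0,0,0,0],[0,0,0,0]]]'
python3 - <<'E'
from h import *
st(); snap('scene','s20'); print(crop('s20',150,130,270,220,6))
E
```

```text
time: 34.32
tool_pos: [575.8, -217.5, 56.9]
tcp_rot: [-1.164, 1.571, 3.007]
contact_force: [0.1, 0.3, -0.2]
grip_width: 36.7
t34.3 tcp [ 575.8 -217.5   56.9] xdir [-0.  0. -1.] jaw ang -31.0 z ang -121.0 F [ 0.1  0.3 -0.2] w 36.7 q6 0.06 q1 -0.49
pics/s20_c150_130_6.png
```

View pics/s20_c150_130_6.png

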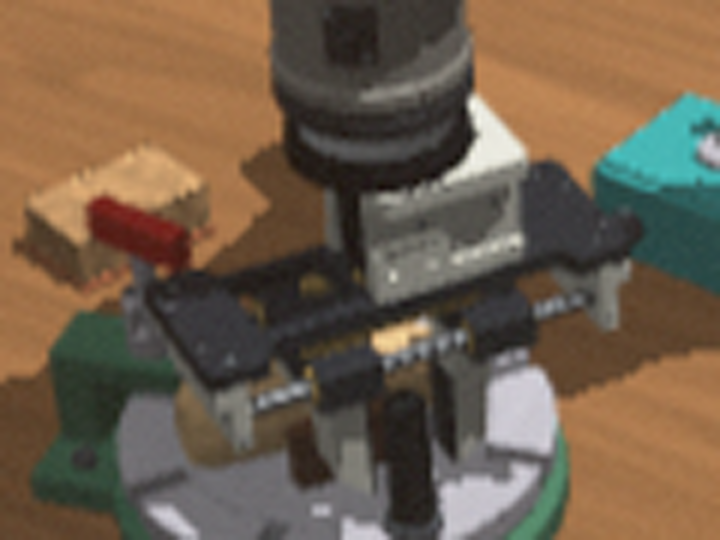

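```bash
python3 -m handwheel '[[[0,0,0,0],[0,0,0,0],[0,0,0,0],[0,0,0,0]]]' 0
python3 -m handwheel '[[[0,-0.492,0.015,-0.06],[0,0,0,0]]]'
python3 - <<'E'
from h import *
st(); c=np.array([532,-287.]); p=tool()[0][:2]-c; print(np.hypot(*p),ang(p))
E
```

```text
time: 34.7
tool_pos: [575.8, -217.3, 57.4]
tcp_rot: [1.758, 1.57, -0.354]
contact_force: [-2.3, 1.0, 5.1]
grip_width: 19.6
time: 34.87
tool_pos: [571.5, -214.7, 57.4]
tcp_rot: [1.812, 1.57, -0.237]
contact_force: [-1.9, 2.4, 5.0]
grip_width: 19.5
t34.9 tcp [ 571.5 -214.7   57.4] xdir [ 0.001 -0.    -1.   ] jaw ang -27.4 z ang -117.4 F [-1.9  2.4  5. ] w 19.5 q6 -0.01 q1 -0.49
82.34137356179613 61.34291787500727
```

```bash
python3 -m handwheel '[[[0,-0.982,0.059,-0.12],[0,-0.982,0.059,-0.12],[0,-0.982,0.059,-0.12],[0,-0.982,0.059,-0.12],[0,-0.982,0.059,-0.12],[0,-0.982,0.059,-0.12],[0,0,0,0]]]'
python3 - <<'E'
from h import *
st(); c=np.array([532,-287.]); p=tool()[0][:2]-c; print(np.hypot(*p),ang(p)); a=np.radians(ang(p)); R=82
t=np.radians(149)-a; print('left',t); snap('scene','s21'); print(crop('s21',150,130,270,220,6))
E
```

```text
time: 35.45
tool_pos: [512.6, -206.7, 57.4]
tcp_rot: [-2.834, 1.569, 2.123]
contact_force: [-2.4, 8.0, 7.6]
grip_width: 19.0
t35.5 tcp [ 512.6 -206.7   57.4] xdir [-0.001  0.002 -1.   ] jaw ang 14.0 z ang -76.0 F [-2.4  8.   7.6] w 19.0 q6 -0.77 q1 -0.52
82.63920413315158 103.57708419359768
left 0.7927794366778955
pics/s21_c150_130_6.png
```

View pics/s21_c150_130_6.png

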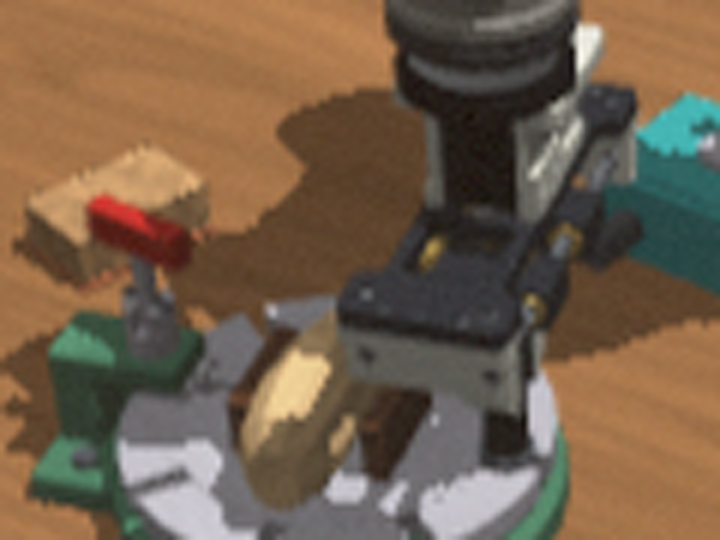

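```bash
python3 -m handwheel '[[[0,-0.982,-0.02,-0.12],[0,-0.982,0.059,-0.12],[0,-0.982,0.059,-0.12],[0,-0.982,0.059,-0.12],[0,-0.982,0.059,-0.12],[0,-0.982,0.059,-0.12],[0,0,0,0],[0,0,0,0]]]'
python3 - <<'E'
from h import *
st(); c=np.array([532,-287.]); p=tool()[0][:2]-c; print(np.hypot(*p),ang(p)); 
im,d=snap('scene','s22'); print(crop('s22',140,120,270,220,6)); W=cloud('scene',d)
hsv=cv2.cvtColor(im,cv2.COLOR_RGB2HSV); H,S,V=[hsv[...,i] for i in range(3)]
y=(H>22)&(H<36)&(S>150)&(np.hypot(W[...,0]-532,W[...,1]+287)<95)&(abs(W[...,2]-42)<10); print(y.sum()); Q=W[y]; 
if y.sum(): print(Q.mean(0),ang(Q.mean(0)[:2]-c))
E
```

```text
time: 36.17
tool_pos: [464.4, -239.1, 57.3]
tcp_rot: [-3.06, 1.567, 2.611]
contact_force: [-7.7, 5.0, 12.4]
grip_width: 19.4
t36.2 tcp [ 464.4 -239.1   57.3] xdir [-0.003  0.002 -1.   ] jaw ang 54.9 z ang -35.1 F [-7.7  5.  12.4] w 19.4 q6 -1.58 q1 -0.62
82.91032311473715 144.67021775344767
pics/s22_c140_120_6.png
11
[ 542.1661237  -346.04818128   43.38926548] -80.23134864776546
```

View pics/s22_c140_120_6.png

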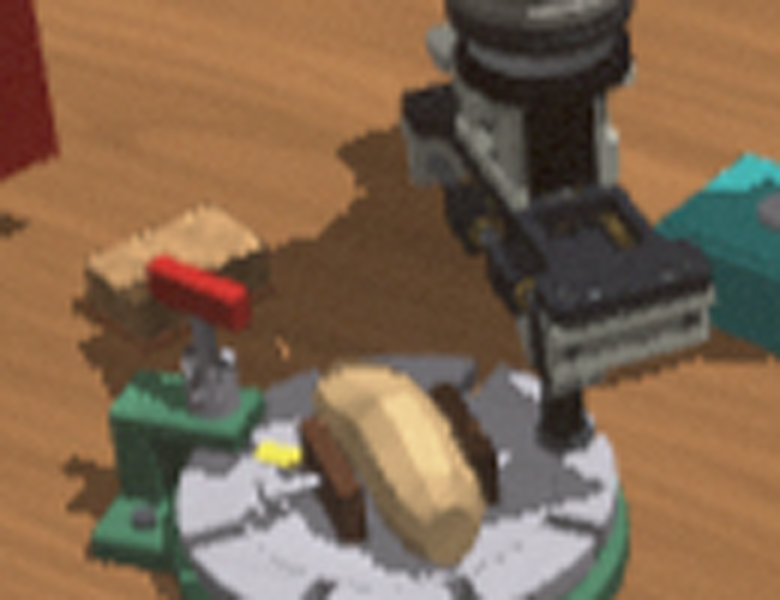

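```bash
python3 -m handwheel '[[[0,-0.55,-0.08,-0.067],[0,0,0,0],[0,0,0,0],[0,0,0,0]]]'
cat > mk.py <<'E'
from h import *
def mark(n):
    c=np.array([532,-287.]);im,d=snap('scene',n); W=cloud('scene',d)
    hsv=cv2.cvtColor(im,cv2.COLOR_RGB2HSV); H,S,V=[hsv[...,i] for i in range(3)]
    y=(H>20)&(H<38)&(S>120)&(V>120); y[:180]=0;y[:, :175]=0; y[205:]=0; y[:,205:]=0
    y&=(np.hypot(W[...,0]-532,W[...,1]+287)<95)&(abs(W[...,2]-42)<10)
    v,u=np.nonzero(y); P=onz('scene',u.mean(),v.mean(),42); print('mark',y.sum(),P,ang(P[:2]-c),'col',u.mean(),v.mean(),'expect',proj('scene',[532+60*np.cos(np.radians(-76.2)),-287+60*np.sin(np.radians(-76.2)),42]))
E
python3 - <<'E'
from mk import *
st(); c=np.array([532,-287.]); p=tool()[0][:2]-c; print(np.hypot(*p),ang(p)); mark('s23'); print(crop('s23',140,120,270,220,6))
# reference: initial mark in scene0
im=cv2.imread('pics/scene0.png')[:,:,::-1]; W=cloud('scene',np.load('pics/scene0.npy')); hsv=cv2.cvtColor(np.ascontiguousarray(im),cv2.COLOR_RGB2HSV); H,S,V=[hsv[...,i] for i in range(3)]
y=(H>20)&(H<38)&(S>120)&(V>120)&(np.hypot(W[...,0]-472,W[...,1]+300)<40); v,u=np.nonzero(y); P=onz('scene',u.mean(),v.mean(),42); print('init',y.sum(),P,ang(P[:2]-c),np.hypot(*(P[:2]-c)))
E
```

```text
time: 36.55
tool_pos: [461.5, -243.5, 57.4]
tcp_rot: [-2.832, 1.569, 2.906]
contact_force: [-6.2, 2.5, 9.2]
grip_width: 19.6
t36.5 tcp [ 461.5 -243.5   57.4] xdir [-0.001  0.    -1.   ] jaw ang 58.8 z ang -31.2 F [-6.2  2.5  9.2] w 19.6 q6 -1.66 q1 -0.63
82.86350136251573 148.35539142801738
mark 17 [ 544.58296031 -346.74449449   42.        ] -78.10659253266256 col 185.41176470588235 196.05882352941177 expect [185.47060746 196.55617981]
pics/s23_c140_120_6.png
init 0 [nan nan nan] nan nan<stdin>:5: RuntimeWarning: Mean of empty slice.
  ret = ret.dtype.type(ret / rcount)
```

View pics/s23_c140_120_6.png

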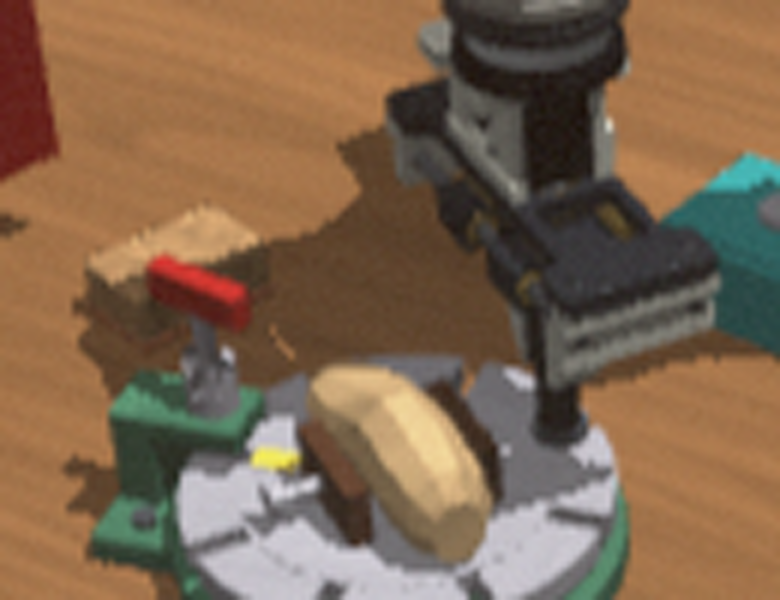

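```bash
python3 -m handwheel '[[[0,0,0,0],[0,0,0,0],[0,0,0,0],[0,0,0,0]]]' 0.4
python3 -m handwheel '[[[-2,0,0,0],[-3,0,0,0],[-3,0,0,0],[-2.5,0,0,0],[0,0,0,0],[0,0,0,0]]]'
python3 - <<'E'
from h import *
st(); go([552.5,-371.2,160],-4)
E
```

```text
time: 36.93
tool_pos: [462.5, -244.0, 56.5]
tcp_rot: [-0.289, 1.57, -0.834]
contact_force: [-0.3, 0.1, 0.2]
grip_width: 36.0
time: 37.43
tool_pos: [463.0, -244.4, 162.7]
tcp_rot: [-0.099, 1.567, -0.644]
contact_force: [0.6, 0.4, -1.4]
grip_width: 36.5
t37.4 tcp [ 463.  -244.4  162.7] xdir [ 0.003 -0.002 -1.   ] jaw ang 58.8 z ang -31.2 F [ 0.6  0.4 -1.4] w 36.5 q6 -1.66 q1 -0.63
shift cm [ 0.32 -6.21 14.22] len mm 155
turn rad about tool x: 1.096 (alt -2.046)
```

```bash
python3 -m handwheel '[[[0,-1.55,3.55,0],[0,-1.55,3.55,0],[0,-1.55,3.55,0],[0,-1.55,3.55,0],[0,0,0,0.12],[0,0,0,0.12],[0,0,0,0.12],[0,0,0,0.12]]]'
python3 -m handwheel '[[[0,0,0,0.12],[0,0,0,0.12],[0,0,0,0.12],[0,0,0,0.12],[0,0,0,0.12],[0,0,0,0.016],[0,0,0,0],[0,0,0,0]]]'
python3 - <<'E'
from mk import *
st(); go([552.5,-371.2,98],-4); 
mark('s24'); print(crop('s24',130,110,270,220,5.5))
im=cv2.imread('pics/s24.png')[:,:,::-1]; W=cloud('scene',np.load('pics/s24.npy')); c=np.array([532,-287.])
h=(np.hypot(W[...,0]-462,W[...,1]+244)<25)&(W[...,2]>80)&(W[...,2]<116); Q=W[h]; print('handle',h.sum(),Q.mean(0),Q[:,:2].min(0),Q[:,:2].max(0))
T=Q[Q[:,2]>108]; print('handle top',len(T),T.mean(0),ang(T.mean(0)[:2]-c))
W=cloud('scene',np.load('pics/s14.npy')); h=(np.hypot(W[...,0]-574,W[...,1]+217)<25)&(W[...,2]>108)&(W[...,2]<116); T=W[h]; print('orig top',len(T),T.mean(0),ang(T.mean(0)[:2]-c))
E
```

```text
time: 38.1
tool_pos: [551.0, -370.2, 158.7]
tcp_rot: [-2.813, 1.567, 2.439]
contact_force: [-0.2, 0.8, -0.7]
grip_width: 36.8
time: 38.77
tool_pos: [551.3, -370.2, 160.4]
tcp_rot: [-2.164, 1.569, 2.481]
contact_force: [-0.3, 0.2, -0.4]
grip_width: 36.6
t38.8 tcp [ 551.3 -370.2  160.4] xdir [-0.001  0.001 -1.   ] jaw ang -3.8 z ang -93.8 F [-0.3  0.2 -0.4] w 36.6 q6 -0.64 q1 -0.71
shift cm [6.24 0.13 0.09] len mm 62
turn rad about tool x: 0.003 (alt -3.139)
mark 17 [ 544.58296031 -346.74449449   42.        ] -78.10659253266256 col 185.41176470588235 196.05882352941177 expect [185.47060746 196.55617981]
pics/s24_c130_110_5.5.png
handle 83 [ 468.51921969 -239.4811204    98.83747364] [ 455.31988818 -251.62871454] [ 476.56439581 -231.87816211]
handle top 26 [ 466.33041815 -240.55539828  110.7142503 ] 144.73026228501723
orig top 28 [ 577.69525233 -215.29864266  110.57274506] 57.49065085002518
```

View pics/s24_c130_110_5.5.png

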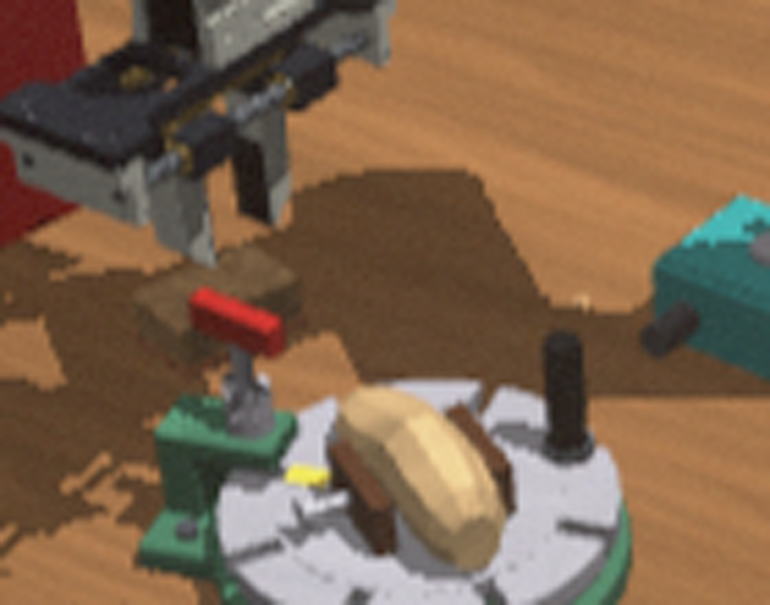

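Run:
```python
from h import *
a=cv2.imread('pics/s17.png')[175:235,165:250]; b=cv2.imread('pics/s24.png')[175:235,165:250]
o=np.vstack([cv2.resize(x,None,fx=5,fy=5,interpolation=cv2.INTER_CUBIC) for x in(a,b)]); cv2.imwrite('pics/cmp.png',o)
# rim band unwrapped brightness vs angle at r=92, z=42, from scene
c=np.array([532,-287.])
def prof(n,off=(0,0)):
    im=cv2.imread(f'pics/{n}.png').astype(np.float32); g=im.mean(-1); A=np.arange(-180,180,0.5); out=np.zeros(len(A))
    for i,t in enumerate(np.radians(A)):
        vals=[]
        for r in(84,88,92,95):
            u,v=proj('scene',[c[0]+off[0]+r*np.cos(t),c[1]+off[1]+r*np.sin(t),42]); vals.append(cv2.getRectSubPix(g,(1,1),(float(u),float(v)))[0,0])
        out[i]=np.mean(vals)
    return A,out
for off in((0,0),(3.5,1.4)):
  for n in('s17','s24'):
    A,o=prof(n,off); o=o-cv2.blur(o[:,None].astype(np.float32),(1,61)).ravel()
    m=[]
    for k in range(8):
        t0=-166.2+45*k; t0=(t0+180)%360-180
        s=abs((A-t0+180)%360-180)<14; aa=((A-t0+180)%360-180)[s]; w=np.clip(-o[s]-10,0,None)
        m.append((round(t0),round(float((aa*w).sum()/max(w.sum(),1e-6)),1),round(float(-o[s].min()))))
    print(off,n,m)
```

```text
(0, 0) s17 [(-166, -0.5, 91), (-121, -0.5, 50), (-76, -1.0, 41), (-31, 0.2, 69), (14, 0.5, 88), (59, 0.2, 80), (104, 0.1, 84), (149, -0.0, 68)]Traceback (most recent call last):
  File "<stdin>", line 16, in <module>
  File "<stdin>", line 11, in prof
  File "h.py", line 25, in proj
    m=_model(cam); c=m['rotation'].T@(np.array(P)-m['position']); return np.array([m['fx']*c[0]/c[2]+m['cx'],m['fy']*c[1]/c[2]+m['cy']])
  File "h.py", line 17, in _model
    m=dict(_cm(n)); m['rotation']=Rn.from_euler('xyz',m['rotation']).as_matrix(); return m
           ~~~^^^
ValueError: time passes only in moves, steps and waits
```

View pics/cmp.png

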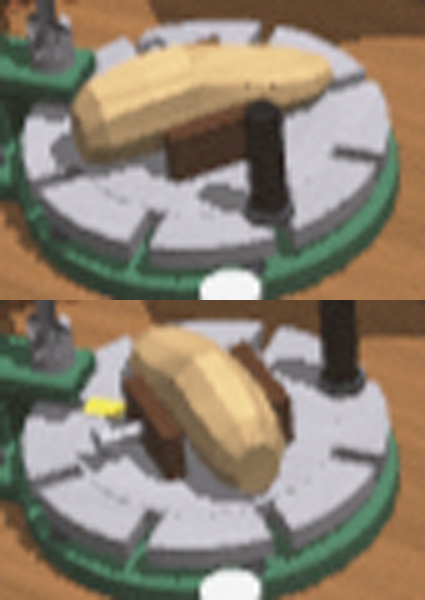

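```bash
cat >> h.py <<'E'
_cache={}
def _model(n):
    if n not in _cache:
        m=dict(_cm(n)); m['rotation']=Rn.from_euler('xyz',m['rotation']).as_matrix(); _cache[n]=m
    return _cache[n]
def prof(n,off=(0,0)):
    c=np.array([532,-287.])
    im=cv2.imread(f'pics/{n}.png').astype(np.float32); g=im.mean(-1); A=np.arange(-180,180,0.5); out=np.zeros(len(A))
    for i,t in enumerate(np.radians(A)):
        out[i]=np.mean([cv2.getRectSubPix(g,(1,1),tuple(map(float,proj('scene',[c[0]+off[0]+r*np.cos(t),c[1]+off[1]+r*np.sin(t),42]))))[0,0] for r in(84,88,92,95)])
    o=out-cv2.blur(out[:,None].astype(np.float32),(1,61)).ravel(); m=[]
    for k in range(8):
        t0=(-166.2+45*k+180)%360-180
        aa=(A-t0+180)%360-180; s=abs(aa)<14; aa=aa[s]; w=np.clip(-o[s]-10,0,None)
        m.append((round(t0),round(float((aa*w).sum()/max(w.sum(),1e-6)),1),round(float(-o[s].min()))))
    print(n,m)
E
python3 - <<'E'
from h import *
for n in('scene0','s14','s17','s24'): prof(n)
E
```

```text
scene0 [(-166, 0.0, 60), (-121, -0.6, 49), (-76, -0.9, 41), (-31, 0.2, 68), (14, 0.6, 87), (59, 0.2, 79), (104, 0.0, 84), (149, -0.0, 69)]
s14 [(-166, -0.5, 91), (-121, -0.5, 51), (-76, -0.9, 43), (-31, 0.1, 70), (14, 0.6, 89), (59, 0.2, 79), (104, 0.0, 84), (149, 0.0, 69)]
s17 [(-166, -0.5, 91), (-121, -0.5, 50), (-76, -1.0, 41), (-31, 0.2, 69), (14, 0.5, 88), (59, 0.2, 80), (104, 0.1, 84), (149, -0.0, 68)]
s24 [(-166, -1.1, 90), (-121, 0.8, 24), (-76, -1.3, 41), (-31, -0.6, 70), (14, -0.2, 88), (59, -0.7, 98), (104, -0.7, 86), (149, 5.8, 45)]
```

```bash
python3 -m handwheel '[[[2.5,0.12,0.09,0],[2.5,0,0,0],[1.1,0,0,0],[0,0,0,0],[0,0,0,0]]]'
python3 -m handwheel '[[[0,0,0,0],[0,0,0,0],[0,0,0,0],[0,0,0,0],[0,0,0,0]]]' 0
python3 - <<'E'
from h import *
st()
E
```

```text
time: 39.23
tool_pos: [552.7, -371.4, 100.4]
tcp_rot: [-2.15, 1.57, 2.494]
contact_force: [0.4, 0.6, 0.2]
grip_width: 36.5
time: 39.65
tool_pos: [552.7, -371.7, 101.5]
tcp_rot: [0.443, 1.57, -1.198]
contact_force: [-1.9, 0.9, 2.8]
grip_width: 12.9
t39.6 tcp [ 552.7 -371.7  101.5] xdir [ 0.    -0.001 -1.   ] jaw ang -4.0 z ang -94.0 F [-1.9  0.9  2.8] w 12.9 q6 -0.64 q1 -0.71
```

```bash
python3 -m handwheel '[[[-0.2,0,0,0],[-0.13,0,0,0],[0,0,0,0],[0,0,0,0]]]'
python3 -m handwheel '[[[0,0,0,0.1],[0,0,0,0.12],[0,0,0,0.12],[0,0,0,0.12],[0,0,0,0.12],[0,0,0,0.12],[0,0,0,0.12],[0,0,0,0.12]]]'
python3 - <<'E'
from h import *
st()
E
```

```text
time: 39.98
tool_pos: [552.4, -371.4, 102.1]
tcp_rot: [-2.065, 1.569, 2.577]
contact_force: [2.6, -4.4, -14.0]
grip_width: 12.7
time: 40.65
tool_pos: [552.2, -371.4, 102.5]
tcp_rot: [-1.038, 1.569, 2.659]
contact_force: [1.0, -3.3, -14.5]
grip_width: 12.5
t40.6 tcp [ 552.2 -371.4  102.5] xdir [-0.002  0.001 -1.   ] jaw ang -58.2 z ang -148.2 F [  1.   -3.3 -14.5] w 12.5 q6 0.31 q1 -0.71
```

```bash
python3 -m handwheel '[[[0,0,0,0.12],[0,0,0,0.12],[0,0,0,0.07],[0,0,0,0],[0,0,0,0]]]'
python3 -m handwheel '[[[0.3,0,0,0],[0.3,0,0,0],[0.3,0,0,0],[0,0,0,0]]]'
python3 -m handwheel '[[[0.3,0,0,0],[0.3,0,0,0],[0,0,0,0],[0,0,0,0]]]'
python3 - <<'E'
from h import *
st()
E
```

```text
time: 41.07
tool_pos: [552.3, -371.3, 102.8]
tcp_rot: [-0.761, 1.569, 2.634]
contact_force: [1.7, -3.2, -13.4]
grip_width: 12.8
time: 41.4
tool_pos: [552.4, -371.4, 94.1]
tcp_rot: [-0.594, 1.57, 2.799]
contact_force: [-1.5, -3.2, -11.5]
grip_width: 12.8
time: 41.73
tool_pos: [552.6, -371.5, 89.4]
tcp_rot: [1.333, 1.57, -1.558]
contact_force: [-3.0, -2.0, -4.6]
grip_width: 12.5
t41.7 tcp [ 552.6 -371.5   89.4] xdir [ 0. -0. -1.] jaw ang -75.6 z ang -165.6 F [-3.  -2.  -4.6] w 12.5 q6 0.61 q1 -0.71
```

```bash
python3 -m handwheel '[[[0.1,0,0,0],[0,0,0,0],[0,0,0,0]]]'
python3 -m handwheel '[[[0,0,0,0],[0,0,0,0],[0,0,0,0],[0,0,0,0]]]' 0.35
python3 -m handwheel '[[[-2.5,0,0,0],[-3,0,0,0],[-3,0,0,0],[-2,0,0,0],[0,0,0,0]]]'
python3 - <<'E'
from h import *
st(); im,d=snap('scene','s25'); print(crop('s25',130,110,270,220,5.5)); prof('s25'); W=cloud('scene',d)
def red(n):
    im=cv2.imread(f'pics/{n}.png'); W=cloud('scene',np.load(f'pics/{n}.npy')); hsv=cv2.cvtColor(im,cv2.COLOR_BGR2HSV); H,S=hsv[...,0],hsv[...,1]
    r=((H<6)|(H>174))&(S>150)&(abs(W[...,0]-552)<45)&(abs(W[...,1]+371)<30)&(W[...,2]>100)&(W[...,2]<150); v,u=np.nonzero(r); print(n,r.sum(),'uv',u.mean(),v.mean(),v.min(),v.max(),'z',np.percentile(W[r][:,2],[5,50,95]))
for n in('scene0','s14','s17','s24','s25'): red(n)
go([640,-70,190],7.4)
E
```

```text
time: 41.98
tool_pos: [552.8, -371.6, 89.3]
tcp_rot: [1.942, 1.57, -0.949]
contact_force: [-4.4, -0.2, 0.2]
grip_width: 12.7
time: 42.32
tool_pos: [553.6, -371.5, 88.6]
tcp_rot: [2.423, 1.569, -0.467]
contact_force: [-0.5, -0.6, -0.7]
grip_width: 30.9
time: 42.73
tool_pos: [555.0, -372.9, 199.0]
tcp_rot: [2.224, 1.56, -0.666]
contact_force: [0.2, -0.7, 0.2]
grip_width: 31.9
t42.7 tcp [ 555.  -372.9  199. ] xdir [ 0.008 -0.007 -1.   ] jaw ang -75.6 z ang -165.6 F [ 0.2 -0.7  0.2] w 31.9 q6 0.61 q1 -0.71
pics/s25_c130_110_5.5.png
s25 [(-166, -1.1, 90), (-121, 0.8, 25), (-76, -1.4, 42), (-31, -0.6, 70), (14, -0.2, 87), (59, -0.7, 97), (104, -0.7, 86), (149, 5.9, 45)]
scene0 100 uv 173.1 171.99 165 179 z [114.61246164 126.74455917 131.21121856]
s14 95 uv 173.01052631578946 171.93684210526317 165 179 z [115.86507039 126.16710099 130.78826533]
s17 119 uv 172.60504201680672 168.41176470588235 163 174 z [126.50565488 137.25288648 142.45784325]
s24 113 uv 172.7787610619469 168.35398230088495 163 174 z [127.71867753 137.67132067 143.52830922]
s25 100 uv 173.13 171.91 165 179 z [114.53259773 126.3131409  130.70981121]
shift cm [  0.54 -27.15 -15.82] len mm 314
turn rad about tool x: -1.449 (alt 1.693)
```

View pics/s25_c130_110_5.5.png

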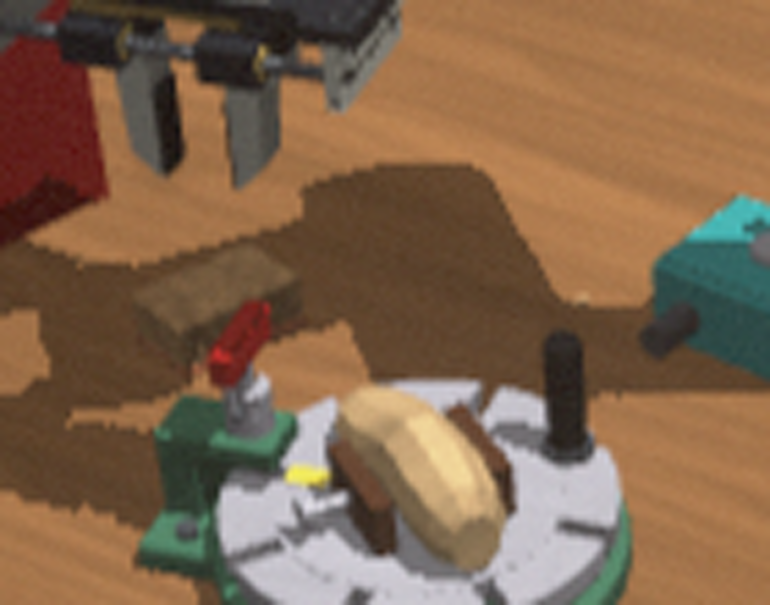

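```bash
python3 -m handwheel '[[[0,0,0,-0.1],[0,0,0,-0.12],[0,0,0,-0.12],[0,0,0,-0.12],[0,0,0,-0.12],[0,0,0,-0.12],[0,0,0,-0.12],[0,0,0,-0.12]]]' 0
python3 -m handwheel '[[[0,0,0,-0.12],[0,0,0,-0.12],[0,0,0,-0.12],[0,0,0,-0.12],[0,0,0,-0.02],[0,0,0,-0.0],[0,0,0,0]]]'
python3 - <<'E'
from h import *
st(); go([605,-6,190],7.4)
E
```

```text
time: 43.45
tool_pos: [552.5, -370.9, 191.1]
tcp_rot: [-2.012, 1.568, 2.326]
contact_force: [0.2, 0.9, -0.4]
grip_width: 0.4
time: 44.03
tool_pos: [552.6, -371.2, 192.1]
tcp_rot: [-2.464, 1.57, 2.365]
contact_force: [-0.4, -0.6, -0.1]
grip_width: 0.0
t44.0 tcp [ 552.6 -371.2  192.1] xdir [-0.001  0.001 -1.   ] jaw ang 6.7 z ang -83.3 F [-0.4 -0.6 -0.1] w 0.0 q6 -0.82 q1 -0.71
shift cm [  0.23   9.46 -35.66] len mm 369
turn rad about tool x: -0.012 (alt 3.129)
```

```bash
python3 -m handwheel '[[[0,0.95,-3.57,-0.012],[0,0.95,-3.57,0],[0,0.95,-3.57,0],[0,0.95,-3.57,0],[0,0.95,-3.57,0]]]'
python3 -m handwheel '[[[0,0.95,-3.57,0],[0,0.95,-3.57,0],[0,0.95,-3.57,0],[0,0.95,-3.57,0],[0,0.95,-3.57,0],[0,0,0,0],[0,0,0,0]]]'
python3 - <<'E'
from h import *
st(); go([608,-5.6,62],7.4); im,d=snap('scene','s26'); W=cloud('scene',d); Z=W[...,2]
t=(Z>86)&(Z<108)&(np.hypot(W[...,0]-657,W[...,1])<25); print('tip',t.sum(),W[t].mean(0))
print(crop('s26',200,130,360,310,3.3))
E
```

```text
time: 44.45
tool_pos: [576.7, -186.6, 192.6]
tcp_rot: [-3.07, 1.571, 1.771]
contact_force: [0.2, 0.4, -0.2]
grip_width: 0.4
time: 45.03
tool_pos: [600.4, -3.1, 192.6]
tcp_rot: [-0.628, 1.571, -2.066]
contact_force: [0.5, -0.3, -0.7]
grip_width: 0.4
t45.0 tcp [600.4  -3.1 192.6] xdir [-0. -0. -1.] jaw ang 7.7 z ang -82.3 F [ 0.5 -0.3 -0.7] w 0.4 q6 -0.27 q1 -0.13
shift cm [13.06  0.72  0.35] len mm 131
turn rad about tool x: 0.004 (alt -3.137)
tip 48 [658.82282335   3.17634723  96.61207314]
pics/s26_c200_130_3.3.png
```

View pics/s26_c200_130_3.3.png

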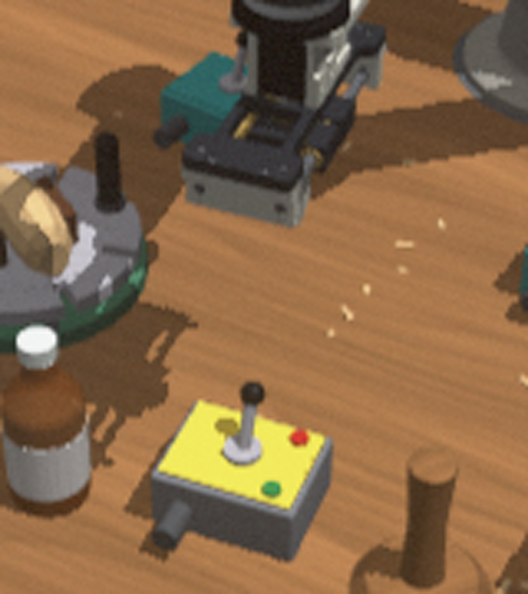

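```bash
python3 -m handwheel '[[[3,0.7,0.25,0],[3.5,0,0,0],[3.5,0,0,0],[3,0,0,0],[0,0,0,0],[0,0,0,0]]]'
python3 -m handwheel '[[[0,0.8,0,0],[0,0.8,0,0],[0,0.5,0,0],[0,0.5,0,0],[0,0,0,0]]]'
python3 - <<'E'
from h import *
st(); snap('scene','s27'); print(crop('s27',230,180,350,300,5))
E
```

```text
time: 45.58
tool_pos: [606.7, -8.1, 61.8]
tcp_rot: [-1.748, 1.567, 3.093]
contact_force: [0.0, -0.0, 0.6]
grip_width: 0.8
time: 46.0
tool_pos: [634.0, -4.5, 66.6]
tcp_rot: [0.596, 1.568, -0.843]
contact_force: [-9.3, -2.1, 11.7]
grip_width: 0.6
t46.0 tcp [634.   -4.5  66.6] xdir [ 0.002 -0.002 -1.   ] jaw ang 7.5 z ang -82.5 F [-9.3 -2.1 11.7] w 0.6 q6 -0.26 q1 -0.13
pics/s27_c230_180_5.png
```

View pics/s27_c230_180_5.png

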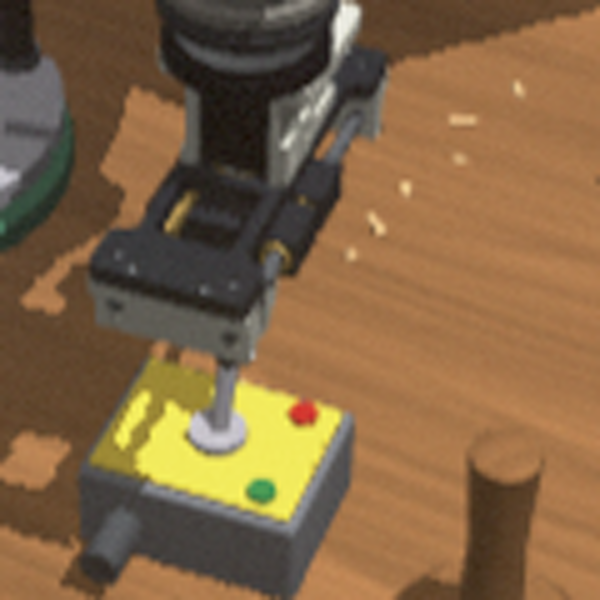

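Run:
```python
from h import *
W=cloud('scene',np.load('pics/s27.npy'))
W2=W-np.array([3,1.4,0])
for v in range(236,262,2): print(v,[tuple(np.round(W2[v,u]).astype(int)) for u in range(264,286,4)])
# gripper cross-section: min z per x bin in band around TCP
m=(abs(W2[...,1]+2)<60)&(W2[...,0]>560)&(W2[...,0]<760)&(W2[...,2]>60)
for k in range(560,760,10):
    s=m&(W2[...,0]>=k)&(W2[...,0]<k+10)
    if s.sum()>3: print(k,s.sum(),np.sort(W2[s][:,2])[:3].round())
```

```text
236 [(np.int64(723), np.int64(10), np.int64(197)), (np.int64(718), np.int64(16), np.int64(195)), (np.int64(714), np.int64(24), np.int64(196)), (np.int64(710), np.int64(31), np.int64(195)), (np.int64(706), np.int64(39), np.int64(196)), (np.int64(674), np.int64(32), np.int64(167))]
238 [(np.int64(726), np.int64(11), np.int64(194)), (np.int64(725), np.int64(20), np.int64(197)), (np.int64(719), np.int64(27), np.int64(195)), (np.int64(712), np.int64(33), np.int64(192)), (np.int64(710), np.int64(41), np.int64(195)), (np.int64(622), np.int64(5), np.int64(107))]
240 [(np.int64(725), np.int64(11), np.int64(187)), (np.int64(724), np.int64(20), np.int64(190)), (np.int64(724), np.int64(30), np.int64(195)), (np.int64(718), np.int64(36), np.int64(192)), (np.int64(712), np.int64(42), np.int64(190)), (np.int64(620), np.int64(4), np.int64(99))]
242 [(np.int64(723), np.int64(9), np.int64(179)), (np.int64(722), np.int64(19), np.int64(182)), (np.int64(725), np.int64(30), np.int64(190)), (np.int64(721), np.int64(38), np.int64(190)), (np.int64(709), np.int64(41), np.int64(182)), (np.int64(535), np.int64(-
[... 2254 characters left out ...]
(np.int64(661), np.int64(-28), np.int64(53)), (np.int64(657), np.int64(-19), np.int64(53)), (np.int64(666), np.int64(-3), np.int64(69)), (np.int64(660), np.int64(4), np.int64(67)), (np.int64(642), np.int64(6), np.int64(52)), (np.int64(636), np.int64(13), np.int64(51))]
560 117 [165. 165. 166.]
570 82 [166. 167. 167.]
580 113 [166. 166. 167.]
590 73 [172. 173. 174.]
600 78 [157. 159. 162.]
610 140 [ 94. 111. 158.]
620 255 [88. 92. 97.]
630 366 [88. 91. 92.]
640 788 [159. 160. 160.]
650 940 [67. 83. 90.]
660 1753 [60. 60. 62.]
670 854 [60. 61. 61.]
680 154 [165. 166. 182.]
690 59 [167. 185. 187.]
700 107 [155. 159. 182.]
710 266 [153. 153. 153.]
720 273 [152. 153. 153.]
730 10 [190. 190. 190.]
```

```bash
python3 -m handwheel '[[[0,-0.8,0,0],[0,-1.2,0,0],[0,-0.5,0,0],[1.2,0,0,0],[1,0,0,0],[0,0,0,0],[0,0,0,0]]]'
python3 - <<'E'
from h import *
st(); go([612,-5.2,40],7.4); snap('scene','s28'); print(crop('s28',230,180,350,300,5))
E
```

```text
time: 46.63
tool_pos: [608.6, -6.6, 40.5]
tcp_rot: [-1.77, 1.57, 3.074]
contact_force: [0.1, -0.6, 0.2]
grip_width: 0.4
t46.6 tcp [608.6  -6.6  40.5] xdir [-0.001  0.    -1.   ] jaw ang 7.6 z ang -82.4 F [ 0.1 -0.6  0.2] w 0.4 q6 -0.27 q1 -0.14
shift cm [ 0.05  0.36 -0.09] len mm 4
turn rad about tool x: 0.003 (alt -3.139)
pics/s28_c230_180_5.png
```

View pics/s28_c230_180_5.png

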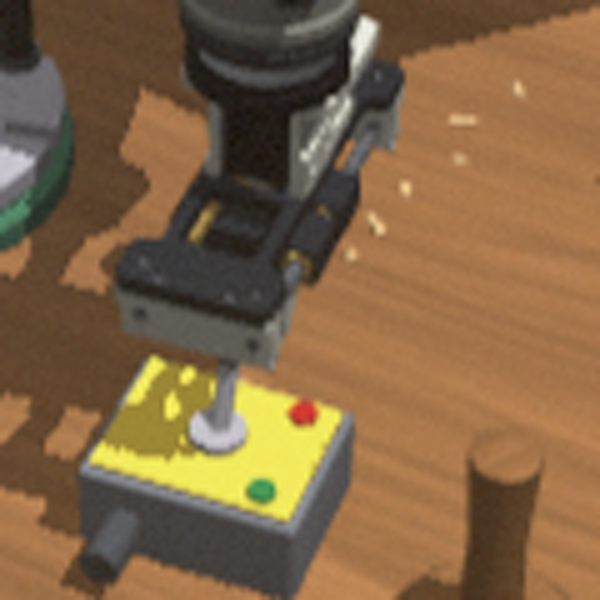

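```bash
python3 -m handwheel '[[[0,0.8,-0.2,0],[0,0.8,0,0],[0,0.6,0,0],[0,0,0,0]]]'
python3 -m handwheel '[[[0,0.5,0,0],[0,0.5,0,0],[0,0,0,0]]]'
python3 -m handwheel '[[[0,0.5,0,0],[0,0,0,0]]]'
python3 -m handwheel '[[[0,0.5,0,0],[0,0,0,0]]]'
python3 - <<'E'
from h import *
st(); snap('scene','s29'); print(crop('s29',230,180,350,300,5))
E
```

```text
time: 47.02
tool_pos: [631.0, -1.4, 41.4]
tcp_rot: [-0.465, 1.571, -1.904]
contact_force: [-5.1, -1.0, 2.1]
grip_width: 0.5
time: 47.27
tool_pos: [641.2, -0.2, 41.3]
tcp_rot: [1.324, 1.569, -0.115]
contact_force: [-1.5, -0.3, 1.8]
grip_width: 0.5
time: 47.43
tool_pos: [646.2, 0.4, 40.9]
tcp_rot: [1.368, 1.569, -0.071]
contact_force: [-0.2, -0.2, -0.6]
grip_width: 0.3
time: 47.6
tool_pos: [651.0, 1.0, 40.8]
tcp_rot: [1.364, 1.57, -0.074]
contact_force: [-0.6, 0.7, -0.6]
grip_width: 0.4
t47.6 tcp [651.    1.   40.8] xdir [ 0.001 -0.    -1.   ] jaw ang 7.6 z ang -82.4 F [-0.6  0.7 -0.6] w 0.4 q6 -0.25 q1 -0.12
pics/s29_c230_180_5.png
```

View pics/s29_c230_180_5.png

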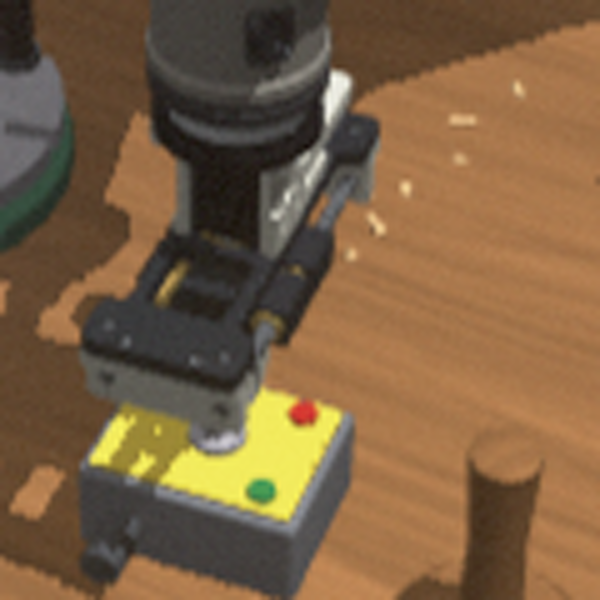

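```bash
python3 -m handwheel '[[[0,-2,0,0],[0,-3,0,0],[0,-3,0,0],[-2,-1,0,0],[-3.5,-1,0,0],[-3.5,-1,0,0],[-3.5,0,0,0],[0,0,0,0]]]'
python3 -m handwheel '[[[0,-3,0,0],[0,-3,0,0],[0,-3,0,0],[0,0,0,0],[0,0,0,0],[0,0,0,0]]]'
python3 - <<'E'
from h import *
st(); snap('scene','s30'); print(crop('s30',120,120,460,360,2.3)); snap('top','t7'); print(crop('t7',80,80,460,360,2)); prof('s30')
E
```

```text
time: 48.32
tool_pos: [544.3, -14.1, 173.1]
tcp_rot: [1.271, 1.558, -0.168]
contact_force: [1.2, -0.9, 0.6]
grip_width: 0.5
time: 48.82
tool_pos: [452.9, -25.5, 166.3]
tcp_rot: [1.236, 1.569, -0.203]
contact_force: [-0.0, 0.3, 0.4]
grip_width: 0.2
t48.8 tcp [452.9 -25.5 166.3] xdir [ 0.002 -0.    -1.   ] jaw ang 7.5 z ang -82.5 F [-0.   0.3  0.4] w 0.2 q6 -0.36 q1 -0.23
pics/s30_c120_120_2.3.png
pics/t7_c80_80_2.png
s30 [(-166, -0.6, 29), (-121, 0.8, 24), (-76, -1.2, 40), (-31, -0.6, 68), (14, -0.2, 86), (59, -0.7, 96), (104, 0.3, 56), (149, 7.3, 23)]
```

View pics/s30_c120_120_2.3.png

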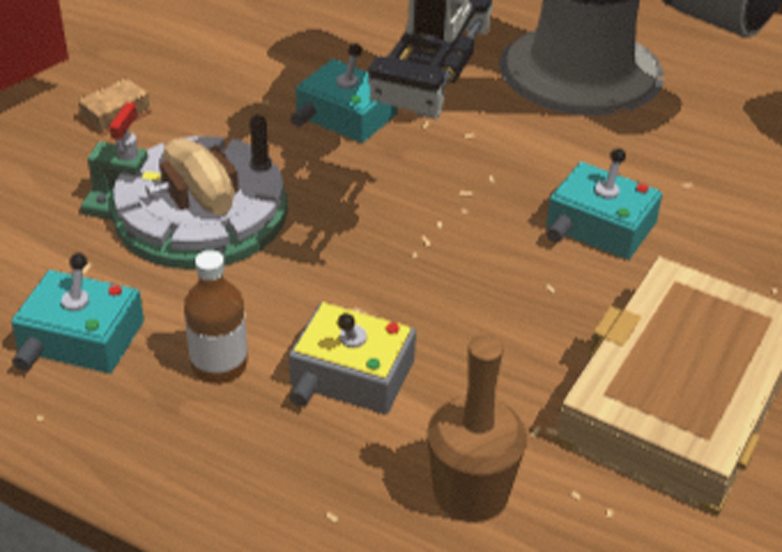

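View pics/t7_c80_80_2.png

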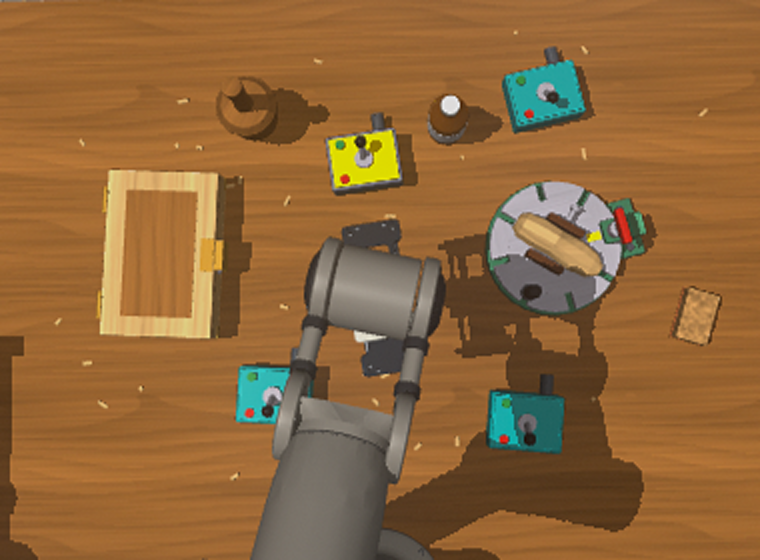

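Run:
```python
from h import *
print(bot.close_job())
```

```text
the job is handed in; nothing more can be done
None
```

The job is done in the order you asked and handed in at about 49 s of robot time. No verdict is reported at hand-in.

- **Gouges:** only two were on the bench, the pale and the dark one. Both lie side by side in the case.
- **Lid:** I pressed the front edge with about 24 N. It stopped moving, and the depth reading is flat at 60 mm, its shut height. The clip shows over the nose.
- **Swivel:** it sits about 0.75° (0.013 rad) short of a full quarter turn, inside the pin's play. The yellow mark is at the plunger.
- **Plunger:** pulled, twisted out, and twisted back after the turn. The grip bar is back at its starting height and position in the image, so the pin is home.
- **Toggle:** it leans to the green side on the grey, yellow-faced box.
- **Left alone:** the mallet, the oil bottle and the sanding block look unmoved, and the arm is clear of everything.

Three things disagreed or went wrong along the way:

- **Fingertip height:** the fingertips sat about 22 mm higher than the reported tool position. The first closing therefore only caught the top of the pale gouge; I went lower and gripped it again.
- **First toggle push:** it slid up on the ball without flipping the lever, at about 15 N. The second push, lower down, flipped it.
- **Swivel angle estimates:** single camera points put the turn up to 5° short. I relied on comparing the notch positions before and after, and the pin dropping home agreed with that.

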